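# Batch three rollers through a gravity feeder

### The arm

A 6-joint arm with a two-finger parallel gripper is mounted at the origin on a cart in front of the work surface, level with it; the furniture and walls round the work are solid. World frame = base frame: x ahead of the robot, y to its left, z up, the work surface at z = 0. Lengths are in m, angles in rad, forces in N, time in s.
With the tool pointing down it reaches from about 0.375 to 0.9 m from the base axis. Payload 3.1 kg.
Tool frame: the origin (TCP) lies midway between the tips of the shut fingers; the grasp point (between the pads) lies 19 mm behind it (pinch_z is the distance from the TCP to the grasp point, in m); z points along the fingers, y is the line along which they close (so a half turn about z gives the same grasp; the last joint's range is limited). The gripper opens to 85 mm and grips with 20 to 120 N. Pads are 22 mm wide; open, the fingers measure 114 mm over their backs; the gripper's body (76 mm by 85 mm) begins 54 mm behind the grasp point. The pads swing forward as they close: fully open they stand 13 mm farther back than shut.
Start: joints at [0.977, 0.527, 1.433, -0, 1.181, -0.178], TCP at [0.252, 0.572, 0.231] pointing down, gripper open.
Joint ranges: [-3.08, 3.08], [-0.75, 2.2], [0.22, 2.44], [-1.43, 4.57], [0, 2.65], [-2.85, 2.85]. Speed limits (rad/s): [2.79, 2.79, 3.14, 3.14, 3.14, 3.14].

### API

Orientations are given as a unit quaternion [x, y, z, w].
In Python, from station import sense, snapshot, camera_params, sign_off, pinch_z gives the robot as it stands. The module is installed in compiled form; this text tells all that it offers.
- The arm moves only by the shell command python3 -m handwheel 'ROWS' [FORCE]. ROWS is JSON, a list that holds one entry, the list of rows, each a list of 7 numbers: the turn, a rotation vector about the tool's x, y, z in degrees, then the shift along the tool's x, y, z in m, then the opening, from 0 (shut) to 1 (fully open). A call has 1 to 20 rows; each row shifts and turns the commanded pose from where the row before left it, along the tool's axes as they then stand; what a row does not reach is not made up. A row lasts 1/8 s, in which the tool goes at most 62.5 mm and 10.7 degrees, less where a joint would pass 70% of its speed; a pose out of reach is approached as far as the arm can. A call with a gripper value outside its range is refused whole. The fingers move at their own pace and stop on an object; FORCE is the grip in N (left out, the last holds). Time passes only in rows, so rows that do not move let the fingers close. It gives the time, the measured TCP pose, the force, the opening and the grip force at its end, in the units of the state.
- sense(): the state, without advancing time (a new reading comes with each control period).
- snapshot(name): name is "side" or "top" or "wrist"; returns the picture (400x640x3 uint8, red, green, blue); there is no depth.
- camera_params(name): a dict with "fx", "fy", "cx", "cy" (pixels), "k1" (the pictures are not rectified: a ray, as slopes to the right and down, at radius r is drawn at 1 + k1 r^2 times it, then the intrinsics apply), "world_to_cam" (4x4, takes a point from world to camera coordinates); the wrist camera has in their place "mount" (4x4, takes a point from camera to tool coordinates, whose origin is the TCP and whose axes are the flange's). Camera axes: x right, y down, z forward; pixel columns grow to the right and rows downward; lengths in m; the calibration is good to about 2 mm. A picture is of the moment at which its call begins: read the wrist's pose just before it. camera_params takes no time and is no camera call.
- sign_off(): hands the job in; it is judged then, once.
The state is a dict: "t": time; "q": joint angles; "qd": joint speeds; "tau": joint torques, N m; "tcp_pos": TCP position; "tool_rot": TCP orientation; "force": force on the tool from outside, world axes, zero at the start; "ft_torque": the same for the moment, N m; "finger_gap": opening from 0.0 (shut) to 1.0 (fully open); "gripper_force": force on a finger pad.
Only numpy, scipy, OpenCV 4.12 (cv2) and the standard library are available. Lean on these libraries where they do the work, as an engineer would, in place of code of your own. Each camera call takes 0.05 s, during which the arm holds its last target. There are 200 camera calls.

### The job

Send a batch of exactly three idler rollers down the gravity feeder: with its gate shut (it may have been left up), lay three of the rollers from the bench into the upper part of the chute so that their stub axles reach out over the low side wall, and only when all three wait in a row behind the gate, raise the gate so that they roll down to the end stop. Then shut the gate fully again behind them, lay all the rollers that are left over in the grey tray, and leave the jar, the tin and the multimeter alone.

Things in the scene. Friction and masses are not known exactly. Their poses are not given: they have to be found in the camera images.
- feeder: fixed gravity feeder: straight open aluminium chute on a grey base plate 100 x 310 mm. Origin on the bench below the gate, under the chute's centre line; z up, +y level and downhill along the chute, +x to the tall side wall, -x to the low one. The floor slopes down 20 degrees toward +y: 60 mm high at the gate (y = 0), 122 mm near the open upper end (y = -170 mm), 18 mm at the end stop (face at y = +116 mm, top 50 mm high)
- mouth (a point): point on the chute floor, mid channel, 140 mm (level) uphill of the gate: a good place to lay rollers in; they roll down by themselves. Channel 49 mm wide inside; from 103 mm uphill of the gate on, the walls flare to 61 mm at the upper end. Tall wall 36 mm, low wall 8 mm above the floor (square to the slope), 4 mm thick. Axes as the feeder's
- gate (a joint): lift of the steel gate plate, vertical, in m: 0 = shut (plate 3 mm above the chute floor, stops the rollers), 0.055 = fully up; rollers pass below it from 0.040. Stiff slide (about 3 N): stays where it is left, may start partly or fully up. Slippery plate 42 mm wide, 6 mm thick; a cross arm goes from it over the tall wall
- gate_handle (a point): centre of the gate's black handle bar, 40 mm along the feeder's x, 12 mm along its y (pinch it here), 18 mm high; on a 12 mm neck above the plate, 81 mm above the chute floor when shut; moves with the gate. Axes as the feeder's
- stub_side (a point): a marker point outside the low wall, at feeder x = -60 mm, y = 0: the side to which the stub axles must point. A lying roller fits the chute only with its stub axle (underside 11 mm above the floor) reaching out over the low wall. On the opposite side, outside the tall wall at x = +42 mm, y = 0, stands the gate's guide column, 14 x 20 mm, 184 mm high. Axes as the feeder's
- tray_floor (a point): loose grey open tray (0.6 kg), outside 200 (x) x 130 (y) x 25 mm high, walls and floor 4 mm: centre of its inner floor, axes along its sides
- screw_jar: bystander: screw jar with a black lid, 58 mm across, 70 mm high; origin under its centre. Leave alone
- flux_tin: bystander: round flat flux tin, 53 mm across, 22 mm high; origin under its centre. Leave alone
- multimeter: bystander: green multimeter, 80 x 156 x 50 mm; origin under its centre. Leave alone
- wait_1 (a point): where the centre of the first (against it) roller lies when rollers wait in a row behind the shut gate. Axes as the feeder's
- out_1 (a point): where the centre of the first (against it) roller lies when rollers stand in a row behind the end stop. Axes as the feeder's
- wait_2 (a point): where the centre of the second roller lies when rollers wait in a row behind the shut gate. Axes as the feeder's
- out_2 (a point): where the centre of the second roller lies when rollers stand in a row behind the end stop. Axes as the feeder's
- wait_3 (a point): where the centre of the third roller lies when rollers wait in a row behind the shut gate. Axes as the feeder's
- out_3 (a point): where the centre of the third roller lies when rollers stand in a row behind the end stop. Axes as the feeder's
- roller_1_centre (a point): centre of the body of idler roller 1 of up to 6 alike (some absent): black cylinder 36 mm in diameter and 44 mm long with one steel stub axle (14 mm diameter, 14 mm long) on one end face. Starts lying on a 2 mm cork mat, on which it hardly rolls; on hard surfaces it rolls if pushed, or by itself if they slope. x is its axis: stub axle on the -x end (tip at x = -36 mm), plain end face at x = +22 mm
- roller_2_centre (a point): centre of the body of idler roller 2 of up to 6 alike (some absent): black cylinder 36 mm in diameter and 44 mm long with one steel stub axle (14 mm diameter, 14 mm long) on one end face. Starts lying on a 2 mm cork mat, on which it hardly rolls; on hard surfaces it rolls if pushed, or by itself if they slope. x is its axis: stub axle on the -x end (tip at x = -36 mm), plain end face at x = +22 mm
- roller_3_centre (a point): centre of the body of idler roller 3 of up to 6 alike (some absent): black cylinder 36 mm in diameter and 44 mm long with one steel stub axle (14 mm diameter, 14 mm long) on one end face. Starts lying on a 2 mm cork mat, on which it hardly rolls; on hard surfaces it rolls if pushed, or by itself if they slope. x is its axis: stub axle on the -x end (tip at x = -36 mm), plain end face at x = +22 mm
- roller_4_centre (a point): centre of the body of idler roller 4 of up to 6 alike (some absent): black cylinder 36 mm in diameter and 44 mm long with one steel stub axle (14 mm diameter, 14 mm long) on one end face. Starts lying on a 2 mm cork mat, on which it hardly rolls; on hard surfaces it rolls if pushed, or by itself if they slope. x is its axis: stub axle on the -x end (tip at x = -36 mm), plain end face at x = +22 mm
- roller_5_centre (a point): centre of the body of idler roller 5 of up to 6 alike (some absent): black cylinder 36 mm in diameter and 44 mm long with one steel stub axle (14 mm diameter, 14 mm long) on one end face. Starts lying on a 2 mm cork mat, on which it hardly rolls; on hard surfaces it rolls if pushed, or by itself if they slope. x is its axis: stub axle on the -x end (tip at x = -36 mm), plain end face at x = +22 mm
- roller_6_centre (a point): centre of the body of idler roller 6 of up to 6 alike (some absent): black cylinder 36 mm in diameter and 44 mm long with one steel stub axle (14 mm diameter, 14 mm long) on one end face. Starts lying on a 2 mm cork mat, on which it hardly rolls; on hard surfaces it rolls if pushed, or by itself if they slope. x is its axis: stub axle on the -x end (tip at x = -36 mm), plain end face at x = +22 mm

How it is judged:
By the outcome, as a careful person would: the job done as asked, in the order asked, and still so for the second after the job is handed in, with the robot touching nothing.
Of roller_1, roller_2, roller_3, roller_4, roller_5, roller_6 only 4 to 6 are there at a start; the rules pass over those that are not, and their reading is None.
At some moment in a run one of tray may be knocked a few centimetres aside while the robot is not near it.
It also fails if it takes over 210 s, if anything falls off the work surface, if the arm or the gripper's body presses on something with over 40 N, if the wrist force passes 120 N, or if a joint passes its speed limit or range.

## Working session

There is one attempt and no reset: what is moved stays moved. The work goes in short steps, Python scripts to look and compute and a shell command to move; the robot and the scene stay as the last step left them, time stands still between calls to the robot, and variables do not carry over. Pictures are saved under pics/ and viewed, at most 14 in all, crops included, and the job is handed in when it is done.

```bash
mkdir -p pics; ls; python3 - <<'E'
from station import *
import cv2,numpy as np
s=sense();print(s['t'],s['tcp_pos'],s['tool_rot'],s['finger_gap'],pinch_z)
for n in("top","side","wrist"):
    im=snapshot(n);cv2.imwrite(f"pics/{n}0.png",im[:,:,::-1]);p=camera_params(n)
    print(n,{k:np.round(v,4).tolist() for k,v in p.items()})
    
E
```

```text
pics
0.0 [0.25199612 0.57114662 0.23030087] [ 2.06397393e-01  9.78467611e-01 -1.03566089e-03 -4.21923804e-04] 1.0000573009714098 0.0187
top {'fx': 371.6152, 'fy': 371.6152, 'cx': 321.7636, 'cy': 198.5608, 'k1': -0.0343, 'world_to_cam': [[0.0109, -0.9999, 0.0027, 0.0401], [-0.9864, -0.0112, -0.1642, 0.5542], [0.1642, -0.0009, -0.9864, 1.2092], [0.0, 0.0, 0.0, 1.0]]}
side {'fx': 403.2889, 'fy': 403.2889, 'cx': 318.7444, 'cy': 199.7274, 'k1': 0.0249, 'world_to_cam': [[-0.9865, 0.1637, 0.0041, 0.5304], [0.1076, 0.6668, -0.7374, 0.0027], [-0.1235, -0.727, -0.6754, 1.2529], [0.0, 0.0, 0.0, 1.0]]}
wrist {'fx': 280.5314, 'fy': 280.5314, 'cx': 318.7984, 'cy': 197.4328, 'k1': -0.0481, 'mount': [[0.0007, -0.957, -0.29, 0.0741], [1.0, 0.0006, 0.0006, 0.0003], [-0.0004, -0.29, 0.957, -0.1411], [0.0, 0.0, 0.0, 1.0]]}
```

View pics/top0.png

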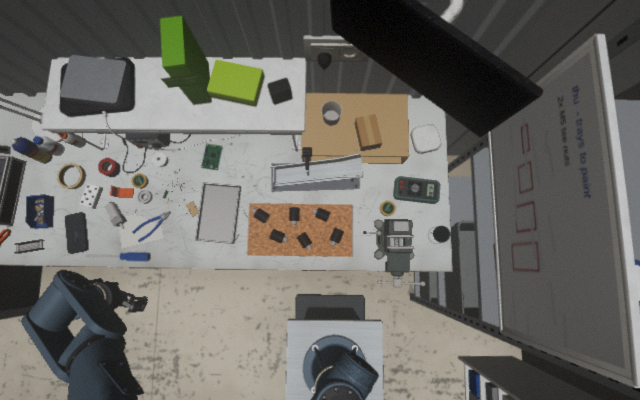

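View pics/side0.png

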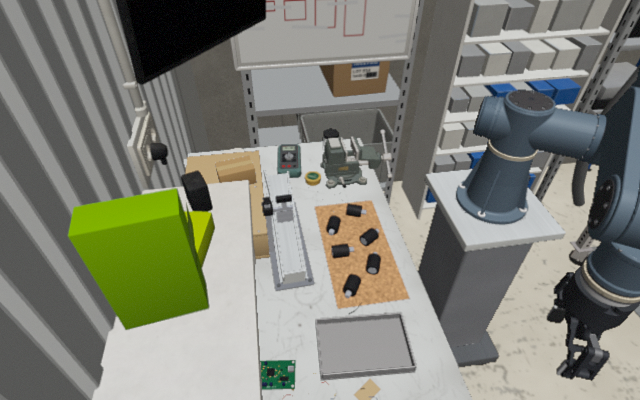

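```bash
cat > h.py <<'E'
from station import *
import cv2,numpy as np
from scipy.spatial.transform import Rotation as R
def cam(n,s=None):
    p=camera_params(n)
    K=np.array([[p['fx'],0,p['cx']],[0,p['fy'],p['cy']],[0,0,1]]);d=np.array([p['k1'],0,0,0,0.])
    if n=='wrist':
        T=np.eye(4);T[:3,:3]=R.from_quat(s['tool_rot']).as_matrix();T[:3,3]=s['tcp_pos']
        W=np.linalg.inv(T@p['mount'])
    else: W=np.array(p['world_to_cam'])
    return K,d,W
def pix2w(c,uv,z):
    K,d,W=c
    x=cv2.undistortPoints(np.array([[uv]],float),K,d)[0,0]
    o=-W[:3,:3].T@W[:3,3];r=W[:3,:3].T@np.array([x[0],x[1],1])
    return o+r*(z-o[2])/r[2]
def w2pix(c,P):
    K,d,W=c
    return cv2.projectPoints(np.array(P,float).reshape(-1,1,3),cv2.Rodrigues(W[:3,:3])[0],W[:3,3],K,d)[0].reshape(-1,2)
def crop(im,u0,u1,v0,v1,f,name):
    cv2.imwrite(name,cv2.resize(im[v0:v1,u0:u1],None,fx=f,fy=f,interpolation=cv2.INTER_CUBIC))
E
python3 - <<'E'
from h import *
a=cv2.imread('pics/top0.png');b=cv2.imread('pics/side0.png')
A=cv2.resize(a[140:265,240:400],None,fx=4,fy=4,interpolation=3)[:,:]
crop(a,180,380,140,265,4,'pics/topc.png')
crop(b,240,420,150,300,4,'pics/sidec.png')
E
```

```text
(no output)
```

View pics/topc.png

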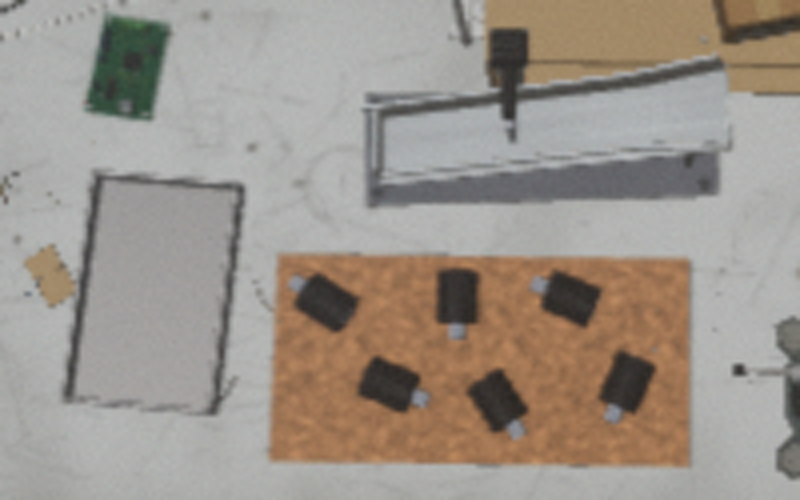

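View pics/sidec.png

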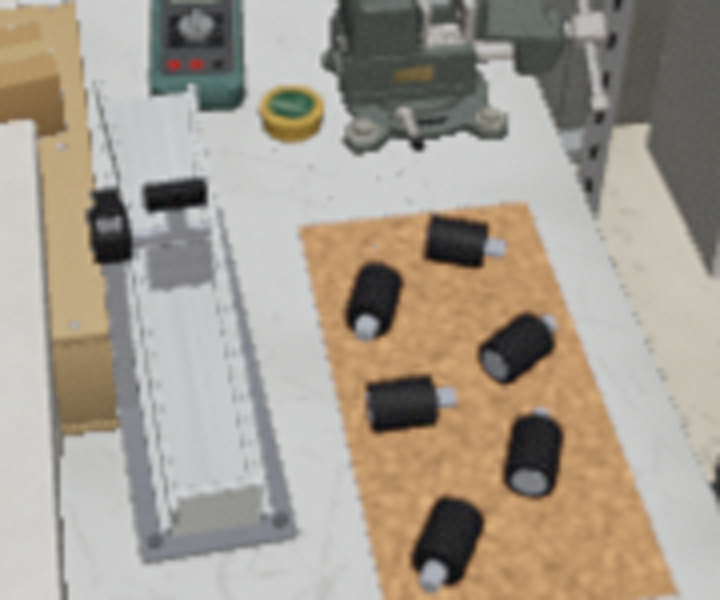

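```bash
cat > c.py <<'E'
from h import *
from scipy.optimize import least_squares
T=cam('top');S=cam('side')
t=lambda a,b:(180+a/4,140+b/4); s=lambda a,b:(240+a/4,150+b/4)
def tri(a,b):
    return least_squares(lambda P:np.r_[w2pix(T,P)[0]-a,w2pix(S,P)[0]-b],[.5,0,.1])
r=tri(t(510,92),s(175,193));print('handle',r.x.round(3),r.fun.round(1))
print('plate top', [pix2w(T,t(*p),.004)[:2].round(3) for p in((367,207),(718,195))])
print('plate side',[pix2w(S,s(*p),.004)[:2].round(3) for p in((145,560),(295,535))])
for n,b,st in(('A',(327,302),(297,285)),('B',(457,297),(457,330)),('C',(571,298),(538,286)),('D',(390,384),(420,398)),('E',(497,401),(516,430)),('F',(629,382),(612,412))):
    p=pix2w(T,t(*b),.03);q=pix2w(T,t(*st),.022);d=q-p
    print(n,p[:2].round(3),'stub az',np.degrees(np.arctan2(d[1],d[0])).round())
print('tray',[pix2w(T,t(*p),.025)[:2].round(3) for p in((97,175),(243,185),(215,412),(68,400))])
print('meter,tin side',pix2w(S,s(292,112),.01).round(3))
E
python3 c.py
```

```text
handle [0.64  0.091 0.184] [ 0. -0.  0.  0.]
plate top [array([0.583, 0.222]), array([ 0.597, -0.086])]
plate side [array([0.682, 0.226]), array([0.587, 0.223])]
A [0.496 0.249] stub az 61.0
B [0.501 0.139] stub az -180.0
C [0.501 0.042] stub az 69.0
D [0.427 0.194] stub az -114.0
E [0.414 0.104] stub az -146.0
F [ 0.431 -0.007] stub az 151.0
tray [array([0.605, 0.454]), array([0.597, 0.327]), array([0.402, 0.341]), array([0.41 , 0.467])]
meter,tin side [ 0.526 -0.184  0.01 ]
```

```bash
cat > plan.py <<'E'
# plan.py x y z az [tilt]: turn (deg about tool z etc) to do first, then shift in tool axes
from h import *
import sys
def target(az,tilt=0):
    a=np.radians(az);x=np.array([np.cos(a),np.sin(a),0]);z=np.array([0,0,-1.]);M=np.c_[x,np.cross(z,x),z]
    return M@R.from_rotvec([np.radians(tilt),0,0]).as_matrix()
x,y,z,az=map(float,sys.argv[1:5]);tilt=float(sys.argv[5]) if len(sys.argv)>5 else 0
s=sense();M0=R.from_quat(s['tool_rot']).as_matrix();M=target(az,tilt)
d=np.array([x,y,z])-s['tcp_pos']
print('t',s['t'],'at',s['tcp_pos'].round(4),'az',np.degrees(np.arctan2(M0[1,0],M0[0,0])).round(1),'q',np.round(s['q'],2),'gap',round(s['finger_gap'],2))
print('turn',np.degrees(R.from_matrix(M0.T@M).as_rotvec()).round(1),'shift after turn',(M.T@d).round(4),'| shift now',(M0.T@d).round(4))
E
python3 plan.py .58 .09 .30 182.5
```

```text
t 0.15 at [0.2521 0.5713 0.2305] az 156.2 q [ 0.98  0.53  1.43 -0.    1.18 -0.18] gap 1.0
turn [ -0.1  -0.  -26.3] shift after turn [-0.3066 -0.4951 -0.0695] | shift now [-0.4943 -0.3079 -0.0691]
```

```bash
python3 -m handwheel '[[[0,0,-8.8,0,0,-0.023,0.6],[0,0,-8.8,0,0,-0.023,0.6],[0,0,-8.7,0,0,-0.023,0.6],[0,0,0,-0.0255,-0.0413,0,0.6],[0,0,0,-0.0255,-0.0413,0,0.6],[0,0,0,-0.0255,-0.0413,0,0.6],[0,0,0,-0.0255,-0.0413,0,0.6],[0,0,0,-0.0255,-0.0413,0,0.6],[0,0,0,-0.0255,-0.0413,0,0.6],[0,0,0,-0.0255,-0.0413,0,0.6],[0,0,0,-0.0255,-0.0413,0,0.6],[0,0,0,-0.0255,-0.0413,0,0.6],[0,0,0,-0.0255,-0.0413,0,0.6],[0,0,0,-0.0255,-0.0413,0,0.6],[0,0,0,-0.0255,-0.0413,0,0.6],[0,0,0,0,0,0,0.6]]]' 60
python3 - <<'E'
from h import *
import pickle
s=sense();im=snapshot('wrist');cv2.imwrite('pics/w1.png',im[:,:,::-1]);pickle.dump(s,open('w1.pkl','wb'))
cv2.imwrite('pics/w1v.png',cv2.resize(im[:,:,::-1],(800,500),interpolation=3))
E
```

```text
t: 2.15
tcp_pos: [0.5814, 0.0867, 0.2997]
tool_rot: [-0.019, 1.0, -0.0, 0.0]
force: [-0.8, -0.1, 0.0]
finger_gap: 0.6
gripper_force: 0.0
```

View pics/w1v.png

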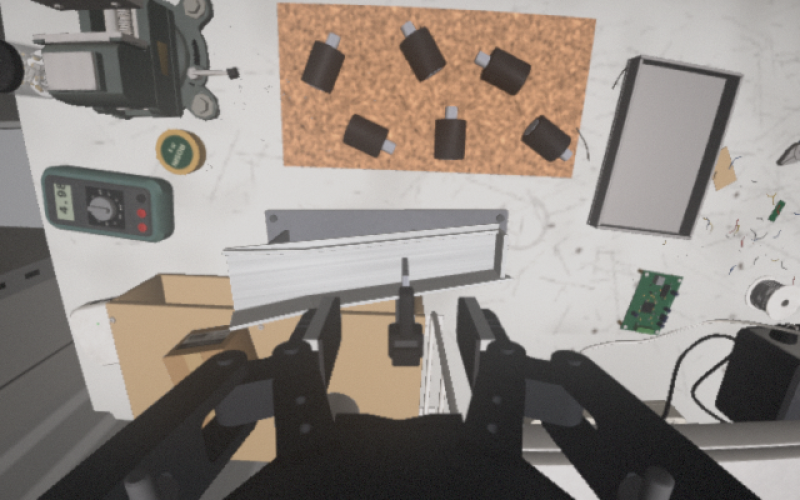

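```bash
cat > m1.py <<'E'
from h import *
import pickle
s=pickle.load(open('w1.pkl','rb'));c=cam('wrist',s);v=lambda a,b:(a/1.25,b/1.25)
print('plate',[pix2w(c,v(*p),.006)[:2].round(4) for p in((267,211),(507,209))])
print('handle',pix2w(c,v(402,304),.190)[:2].round(4),'col',pix2w(c,v(404,327),.184)[:2].round(4),pix2w(c,v(404,362),.184)[:2].round(4))
for n,b,st in(('A',(547,139),(567,155)),('B',(450,139),(451,111)),('C',(366,136),(390,147)),('D',(506,72),(484,60)),('E',(423,53),(408,30)),('F',(323,67),(334,40))):
    p=pix2w(c,v(*b),.03);q=pix2w(c,v(*st),.022);d=q-p
    print(n,p[:2].round(4),'az',np.degrees(np.arctan2(d[1],d[0])).round(1))
yaw=np.radians(float(2.4))
F=lambda o,P:np.array([o[0],o[1],0])+np.array(P)@np.array([[np.cos(yaw),np.sin(yaw),0],[-np.sin(yaw),np.cos(yaw),0],[0,0,1]])
o=(.640,.091)
for P in((-24.5,-170,122),(-24.5,110,20),(28,-170,158),(28,110,56),(42,0,184),(0,0,184),(-20,0,193),(20,0,193)):
    print(P,(w2pix(c,F(o,np.array(P)/1e3))[0]*1.25).round())
E
python3 m1.py
```

```text
plate [array([ 0.5986, -0.0789]), array([0.5842, 0.2241])]
handle [0.6304 0.0918] col [0.6542 0.0945] [0.688 0.096]
A [0.4978 0.2522] az 61.0
B [0.5031 0.142 ] az -179.8
C [0.5036 0.0475] az 67.8
D [0.4305 0.1972] az -117.9
E [0.4161 0.1066] az -144.7
F [4.337e-01 1.000e-04] az 159.9
(-24.5, -170, 122) [225. 259.]
(-24.5, 110, 20) [488. 232.]
(28, -170, 158) [216. 325.]
(28, 110, 56) [493. 282.]
(42, 0, 184) [401. 356.]
(0, 0, 184) [400. 311.]
(-20, 0, 193) [401. 293.]
(20, 0, 193) [401. 339.]
```

```bash
python3 -c "
from h import *
crop(cv2.imread('pics/w1.png'),260,420,155,305,5,'pics/w1c.png')"
```

```text
(no output)
```

View pics/w1c.png

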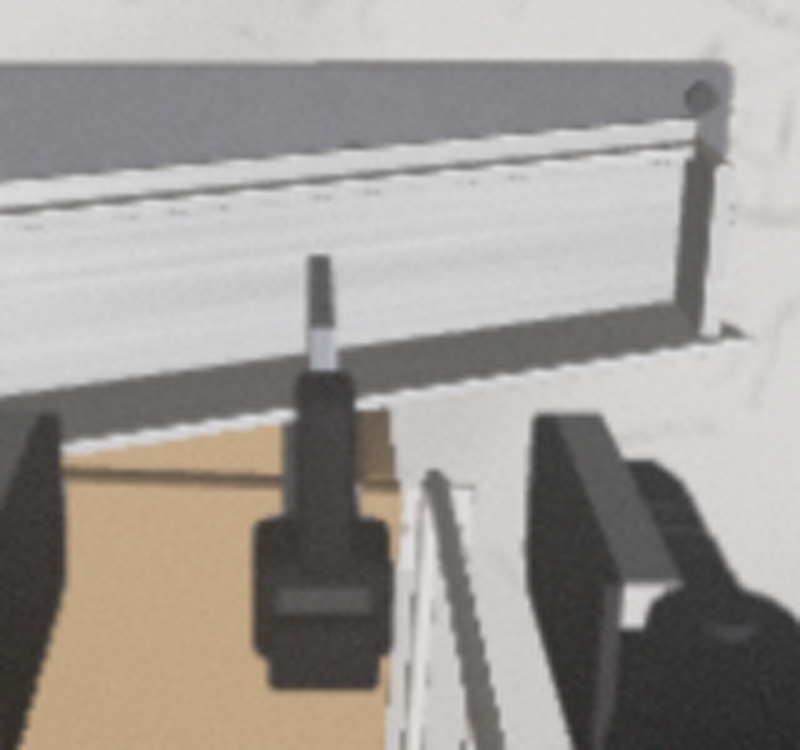

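```bash
cat >> m1.py <<'E'
print()
for z in (.190,.195,.2,.205):
    print(z,pix2w(c,(325.2,229.6),z).round(4), pix2w(c,(319.4+.5,229.6),z).round(4),pix2w(c,(331.3,229.6),z).round(4))
for z in (.0,.005,.01): print(z,pix2w(c,(406.4,167.4),z).round(4),pix2w(c,(400,174.4),z).round(4))
E
python3 m1.py | sed '1,/^$/d'
```

```text
0.19 [0.6158 0.0946 0.19  ] [0.616  0.0895 0.19  ] [0.6156 0.1005 0.19  ]
0.195 [0.6136 0.0944 0.195 ] [0.6138 0.0894 0.195 ] [0.6134 0.1002 0.195 ]
0.2 [0.6115 0.0942 0.2   ] [0.6117 0.0893 0.2   ] [0.6113 0.0999 0.2   ]
0.205 [0.6093 0.094  0.205 ] [0.6095 0.0892 0.205 ] [0.6091 0.0996 0.205 ]
0.0 [0.5855 0.2273 0.    ] [0.5973 0.2184 0.    ]
0.005 [0.5846 0.2257 0.005 ] [0.5963 0.2169 0.005 ]
0.01 [0.5837 0.2241 0.01  ] [0.5953 0.2154 0.01  ]
```

```bash
cat >> c.py <<'E'
r=tri((305,131),(254,187));print('shelf corner',r.x.round(3),r.fun.round(1))
E
python3 c.py | tail -1; python3 plan.py .637 .0945 .25 182.6
```

```text
shelf corner [0.712 0.1   0.24 ] [-0.8  3.2 -2.5 -0.7]
t 2.2 at [0.5799 0.0885 0.2996] az -177.7 q [-0.04  0.41  1.45  0.    1.29 -1.65] gap 0.6
turn [ 0.  -0.1 -0.3] shift after turn [-0.0573  0.0035  0.0496] | shift now [-0.0573  0.0037  0.0496]
```

```bash
python3 -m handwheel '[[[0,0,0,-0.0285,0.002,0.0,0.6],[0,0,0,-0.0285,0.0015,0.0,0.6],[0,0,0,0,0,0.025,0.6],[0,0,0,0,0,0.025,0.6],[0,0,0,0,0,0.04,0.6],[0,0,0,0,0,0.04,0.6],[0,0,0,0,0,0,0.6]]]' 60
python3 - <<'E'
from h import *
crop(snapshot('wrist')[:,:,::-1],200,440,150,350,3,'pics/w2.png')
crop(snapshot('side')[:,:,::-1],230,330,160,260,6,'pics/s2.png')
E
```

```text
t: 3.08
tcp_pos: [0.6326, 0.0972, 0.1669]
tool_rot: [-0.022, 1.0, 0.0, -0.005]
force: [-0.4, -1.0, 0.4]
finger_gap: 0.599
gripper_force: 0.0
```

View pics/s2.png

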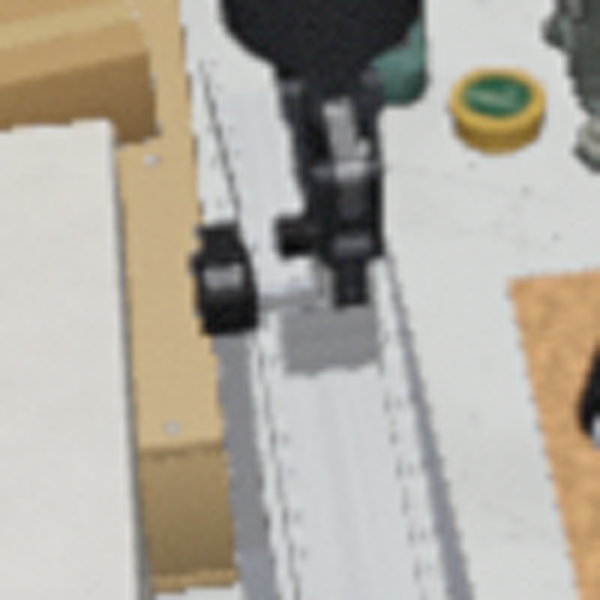

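```bash
python3 -m handwheel '[[[0,0,0,-0.005,-0.002,0,0.6],[0,0,0,0,0,0,0.0],[0,0,0,0,0,0,0.0],[0,0,0,0,0,0,0.0],[0,0,0,0,0,0,0.0],[0,0,0,0,0,0,0.0]]]' 60
python3 - <<'E'
from h import *
s=sense();print(s['force'].round(1),s['finger_gap']*85,s['gripper_force'])
E
```

```text
t: 3.92
tcp_pos: [0.6418, 0.0946, 0.1706]
tool_rot: [-0.022, 1.0, 0.0, 0.001]
force: [0.4, 4.0, 1.4]
finger_gap: 0.128
gripper_force: 60.2
[0.4 4.  1.4] 10.867544662066901 60.24730145931244
```

```bash
python3 -m handwheel '[[[0,0,0,0,0,0.005,0],[0,0,0,0,0,0.007,0],[0,0,0,0,0,0.007,0],[0,0,0,0,0,0.007,0],[0,0,0,0,0,0.007,0],[0,0,0,0,0,0.004,0],[0,0,0,0,0,0,0]]]' 60; python3 -m handwheel '[[[0,0,0,0,0,0.003,0],[0,0,0,0,0,0.002,0],[0,0,0,0,0,0,0]]]' 60; python3 -m handwheel '[[[0,0,0,0,0,0.002,0],[0,0,0,0,0,0.002,0],[0,0,0,0,0,0,0]]]' 60
```

```text
t: 4.8
tcp_pos: [0.6418, 0.0946, 0.132]
tool_rot: [-0.021, 1.0, 0.001, 0.0]
force: [3.0, 5.6, -2.1]
finger_gap: 0.127
gripper_force: 59.9
t: 5.18
tcp_pos: [0.6418, 0.0946, 0.1276]
tool_rot: [-0.022, 1.0, 0.0, 0.0]
force: [1.5, 4.8, 0.4]
finger_gap: 0.124
gripper_force: 60.2
t: 5.55
tcp_pos: [0.6419, 0.0946, 0.1274]
tool_rot: [-0.022, 1.0, 0.0, 0.001]
force: [-3.8, 4.9, 18.7]
finger_gap: 0.124
gripper_force: 62.7
```

```bash
python3 -m handwheel '[[[0,0,0,0,0,-0.003,0],[0,0,0,0,0,0,0.5],[0,0,0,0,0,0,0.6],[0,0,0,0,0,-0.02,0.6],[0,0,0,0,0,-0.03,0.6],[0,0,0,0,0,-0.03,0.6],[0,0,0,0,0,-0.03,0.6],[0,0,0,0,0,0,0.6]]]' 60
python3 - <<'E'
from h import *
import pickle
s=sense();im=snapshot('wrist')[:,:,::-1];pickle.dump(s,open('w3.pkl','wb'));cv2.imwrite('pics/w3.png',im)
crop(im,120,440,80,320,2.5,'pics/w3v.png')
E
python3 plan.py .503 .142 .12 180
```

```text
t: 6.55
tcp_pos: [0.6429, 0.0933, 0.2395]
tool_rot: [-0.022, 1.0, -0.001, 0.002]
force: [0.3, 0.5, -0.6]
finger_gap: 0.599
gripper_force: 0.0
t 6.6 at [0.6416 0.0934 0.2376] az -177.5 q [-0.03  0.55  1.36 -0.    1.22 -1.64] gap 0.6
turn [-0.   0.1  2.5] shift after turn [0.1386 0.0486 0.1176] | shift now [0.1365 0.0547 0.1174]
```

View pics/w3v.png

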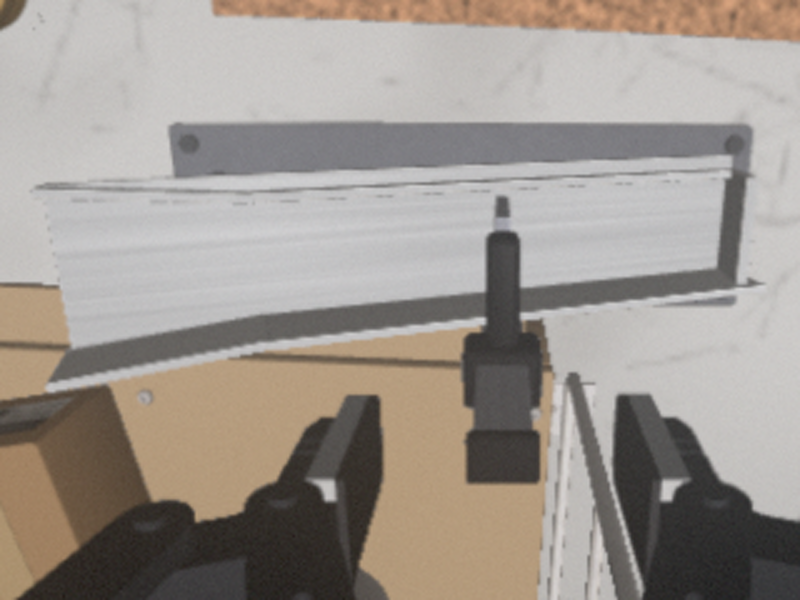

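```bash
cat > fit.py <<'E'
from h import *
import pickle
from scipy.optimize import least_squares
s=pickle.load(open('w3.pkl','rb'));c=cam('wrist',s)
uv=np.array([(503,234),(250,195),(255,317),(45,195),(72,347),(720,178),(720,270)])/2.5+[120,80]
P=np.array([(-20,0,150),(-24.5,-103,97.5),(24.5,-103,97.5),(-30.5,-170,122),(30.5,-170,122),(-24.5,116,18),(24.5,116,18)])/1e3
def W(p,P):
    M=R.from_euler('z',p[2],degrees=True).as_matrix();return P@M.T+[p[0],p[1],0]
r=least_squares(lambda p:(w2pix(c,W(p,P))-uv).ravel(),[.637,.0945,2.6],x_scale=[.01,.01,1],loss='soft_l1')
print(r.x.round(4));print((w2pix(c,W(r.x,P))-uv).round(1).tolist())
o=r.x
# roller centre at lay position (feeder y=-140 contact)
print('lay',W(o,np.array([[0,-.134,.128],[0,-.021,.087],[0,0,.141]])).round(4))
E
python3 fit.py
```

```text
[0.6406 0.0939 2.0633]
[[-1.8, 2.5], [-1.6, 1.7], [0.8, -1.5], [1.2, -0.3], [1.0, -0.7], [1.0, -0.4], [-2.6, -0.6]]
lay [[ 0.6454 -0.04    0.128 ]
 [ 0.6413  0.0729  0.087 ]
 [ 0.6406  0.0939  0.141 ]]
```

```bash
python3 -m handwheel '[[[0,0,2.5,0,0,0,0.65],[0,0,0,0.0346,0.0122,0,0.65],[0,0,0,0.0346,0.0122,0,0.65],[0,0,0,0.0346,0.0122,0.02,0.65],[0,0,0,0.0346,0.0122,0.03,0.65],[0,0,0,0,0,0.04,0.65],[0,0,0,0,0,0.04,0.65],[0,0,0,0,0,0.03,0.65],[0,0,0,0,0,0,0.65]]]' 60
python3 plan.py .503 .142 .005 180
python3 - <<'E'
from h import *
s=sense();im=snapshot('wrist')[:,:,::-1];cv2.imwrite('pics/w4.png',cv2.resize(im,None,fx=1.25,fy=1.25))
c=cam('wrist',s);print((w2pix(c,[[.503,.142,.038],[.525,.142,.038],[.481,.142,.038]])*1.25).round())
E
```

```text
t: 7.72
tcp_pos: [0.4997, 0.1423, 0.074]
tool_rot: [0.0, 1.0, -0.0, -0.005]
force: [-0.1, -0.2, 0.6]
finger_gap: 0.65
gripper_force: 0.0
t 7.725 at [0.4997 0.1423 0.074 ] az 180.0 q [ 0.06  0.64  1.82 -0.    0.69 -1.51] gap 0.65
turn [-0.1 -0.5 -0. ] shift after turn [-0.0033 -0.0003  0.069 ] | shift now [-0.0039 -0.0003  0.069 ]
[[397. 288.]
 [397. 324.]
 [397. 250.]]
```

View pics/w4.png

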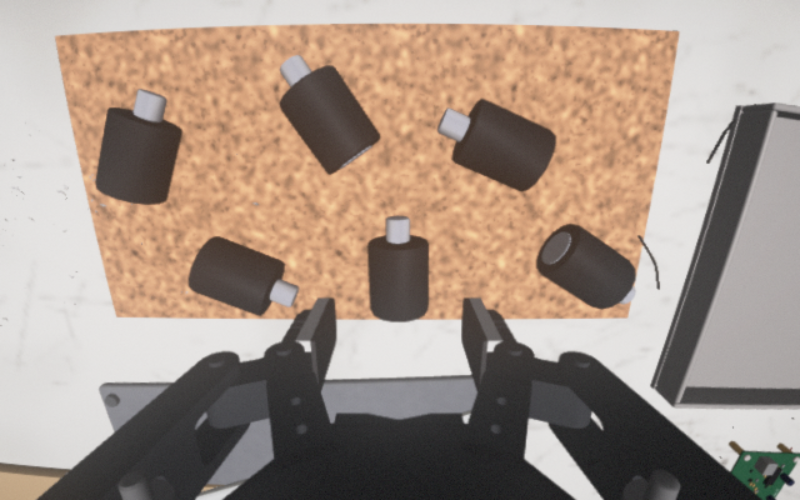

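```bash
python3 -m handwheel '[[[0,0.0,0,0,0,0.035,0.65],[0,0,0,0,0,0.022,0.65],[0,0,0,0,0,0.012,0.65],[0,0,0,0,0,0,0.2],[0,0,0,0,0,0,0.2],[0,0,0,0,0,0,0.2],[0,0,0,0,0,0,0.2],[0,0,0,0,0,-0.01,0.2],[0,0,0,0,0,-0.04,0.2],[0,0,0,0,0,-0.05,0.2],[0,0,0,0,0,-0.05,0.2],[0,0,0,0,0,-0.05,0.2]]]' 50
python3 plan.py .6455 -.045 .20 182.3
```

```text
t: 9.28
tcp_pos: [0.5025, 0.1428, 0.2105]
tool_rot: [0.0, 1.0, -0.0, 0.0]
force: [0.7, -0.8, -0.5]
finger_gap: 0.403
gripper_force: 50.0
t 9.275 at [0.5025 0.1428 0.2105] az 180.0 q [ 0.06  0.42  1.71 -0.    1.01 -1.51] gap 0.4
turn [-0.   0.  -2.3] shift after turn [-0.1354 -0.1934  0.0105] | shift now [-0.1431 -0.1878  0.0106]
```

```bash
python3 -m handwheel '[[[0,0,-2.3,0,0,0,0.2],[0,0,0,-0.027,-0.0387,0,0.2],[0,0,0,-0.027,-0.0387,0,0.2],[0,0,0,-0.027,-0.0387,0,0.2],[0,0,0,-0.027,-0.0387,0,0.2],[0,0,0,-0.027,-0.0387,0,0.2],[7,0,0,0,0,0,0.2],[7,0,0,0,0,0,0.2],[6,0,0,0,0,0,0.2],[0,0,0,0,0,0,0.2]]]' 50
python3 plan.py .6455 -.030 .158 182.3 20
```

```text
t: 10.52
tcp_pos: [0.6446, -0.0431, 0.2079]
tool_rot: [-0.021, 0.985, -0.173, 0.003]
force: [0.4, 0.1, -1.4]
finger_gap: 0.399
gripper_force: 50.2
t 10.525 at [ 0.6446 -0.0431  0.2079] az -177.6 q [-0.08  0.6   1.42 -0.39  1.11 -1.52] gap 0.4
turn [ 0.1 -0.1  0.2] shift after turn [-0.0014  0.0294  0.0424] | shift now [-0.0015  0.0293  0.0425]
```

```bash
python3 -m handwheel '[[[0,0,0,-0.0015,0.0294,0.02,0.2],[0,0,0,0,0,0.022,0.2],[0,0,0,0,0,0.022,0.2],[0,0,0,0,0,0,0.2]]]' 50
python3 plan.py .6457 -.0445 .116 182.3 20
python3 - <<'E'
from h import *
s=sense();im=snapshot('wrist')[:,:,::-1];crop(im,160,480,70,310,2.5,'pics/w5.png')
E
```

```text
t: 11.02
tcp_pos: [0.6455, -0.0404, 0.1368]
tool_rot: [-0.019, 0.985, -0.173, 0.001]
force: [-0.1, -0.5, -0.9]
finger_gap: 0.402
gripper_force: 50.2
t 11.025 at [ 0.6455 -0.0404  0.1368] az -177.8 q [-0.08  0.69  1.47 -0.42  0.99 -1.45] gap 0.4
turn [ 0.1 -0.3 -0.1] shift after turn [0.     0.0033 0.0209] | shift now [-0.0001  0.0033  0.021 ]
```

View pics/w5.png

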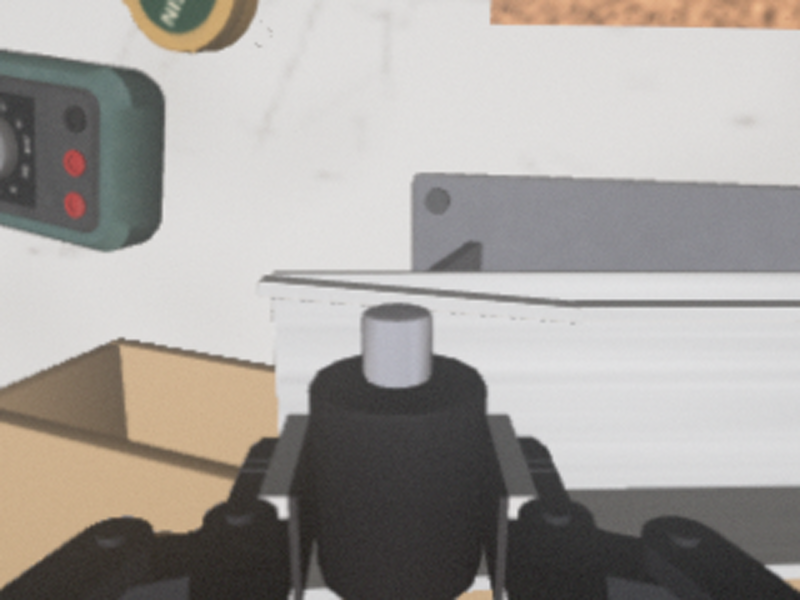

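```bash
python3 - <<'E'
from h import *
p=camera_params('wrist');s=sense();K,d,W=cam('wrist',s);M=np.array(p['mount'])
def tool(uv,z):
    x=cv2.undistortPoints(np.array([[uv]],float),K,d)[0,0];r=M[:3,:3]@[x[0],x[1],1];o=M[:3,3]
    return (o+r*(z-o[2])/r[2]).round(4)
v=lambda a,b:(a/2.5+160,b/2.5+70)
print('face',tool(v(398,357),-.033),'stub tip',tool(v(397,312),-.022), tool(v(397,304),-.022))
# floor surface in tool z: roller bottom currently 21+2mm above floor -> floor z = -.015+.018+.021 ; wall top 8mm above
print('wall top inner/outer',tool(v(400,291),.024+.002-.008),tool(v(400,279),.018),'tall floor',tool(v(560,490),.026))
E
```

```text
face [ 0.0345  0.001  -0.033 ] stub tip [ 0.0389  0.0009 -0.022 ] [ 0.0404  0.0009 -0.022 ]
wall top inner/outer [0.0323 0.0016 0.018 ] [0.0352 0.0016 0.018 ] tall floor [-0.0253  0.0451  0.026 ]
```

```bash
python3 - <<'E'
from h import *
p=camera_params('wrist');s=sense();K,d,W=cam('wrist',s);M=np.array(p['mount'])
def tool(uv,z):
    x=cv2.undistortPoints(np.array([[uv]],float),K,d)[0,0];r=M[:3,:3]@[x[0],x[1],1];o=M[:3,3]
    return (o+r*(z-o[2])/r[2]).round(4)
v=lambda a,b:(a/2.5+160,b/2.5+70)
print('face bottom',tool(v(398,353),.003),'top',tool(v(398,387),-.033),'stub tip',tool(v(397,318),-.022), tool(v(397,304),-.008))
E
```

```text
face bottom [0.0223 0.0011 0.003 ] top [ 0.0292  0.001  -0.033 ] stub tip [ 0.0378  0.0009 -0.022 ] [ 0.0365  0.0009 -0.008 ]
```

```bash
python3 -m handwheel '[[[0,0,0,0,0.0033,0.01,0.2],[0,0,0,0,0,0.0095,0.2],[0,0,0,0,0,0,0.2]]]' 50;  python3 -m handwheel '[[[0,0,0,0,0,0.0,0.5],[0,0,0,0,0,0.0,0.6],[0,0,0,0,0,-0.01,0.65],[0,0,0,0,0,-0.02,0.65],[0,0,0,0,0,-0.03,0.65],[0,0,0,0,0,-0.03,0.65],[0,0,0,0,0,-0.03,0.65],[0,0,0,0,0,0,0.65]]]' 50
python3 - <<'E'
from h import *
im=snapshot('side')[:,:,::-1];im2=snapshot('top')[:,:,::-1]
A=cv2.resize(im[160:260,240:340],None,fx=4,fy=4,interpolation=3);B=cv2.resize(im2[140:240,260:360],None,fx=4,fy=4,interpolation=3)
cv2.imwrite('pics/p6.png',np.hstack([A,B]))
E
python3 plan.py .432 .0 .12 155
```

```text
t: 11.45
tcp_pos: [0.6468, -0.043, 0.1182]
tool_rot: [-0.02, 0.985, -0.174, 0.003]
force: [0.2, 0.4, -0.4]
finger_gap: 0.399
gripper_force: 50.4
t: 12.45
tcp_pos: [0.6475, -0.0007, 0.236]
tool_rot: [-0.02, 0.985, -0.174, 0.008]
force: [-0.5, -0.1, 0.1]
finger_gap: 0.653
gripper_force: 0.0
t 12.55 at [ 0.6453 -0.0015  0.2322] az -177.7 q [-0.02  0.58  1.39 -0.38  1.18 -1.48] gap 0.65
turn [-19.6   4.8  27. ] shift after turn [ 0.194  -0.0888  0.1122] | shift now [0.2132 0.0478 0.1018]
```

View pics/p6.png

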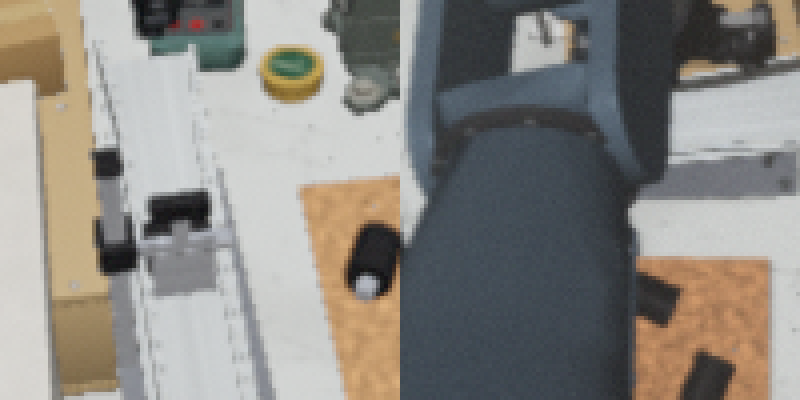

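```bash
cat > rol.py <<'E'
from h import *
from scipy.optimize import minimize
def hull(c,p,f=4):
    x,y,a=p[0],p[1],np.radians(p[2]);t=np.linspace(0,2*np.pi,24,endpoint=False)
    pts=np.array([(l,.018*np.cos(k),.020+.018*np.sin(k)) for l in(-.022,.022) for k in t])
    P=np.c_[x+pts[:,0]*np.cos(a)-pts[:,1]*np.sin(a),y+pts[:,0]*np.sin(a)+pts[:,1]*np.cos(a),pts[:,2]]
    return cv2.convexHull((w2pix(c,P)*f).round().astype(np.int32))
def fit(c,im,p0,f=4,thr=85):
    g=cv2.resize(im.max(2),None,fx=f,fy=f,interpolation=1);D=(g<thr).astype(np.uint8)
    # local window only
    w=np.zeros_like(D);cv2.fillPoly(w,[hull(c,p0,f)],1);w=cv2.dilate(w,np.ones((15*f,15*f)))
    D&=w
    def cost(q):
        m=np.zeros_like(D);cv2.fillPoly(m,[hull(c,p0+q*[.01,.01,10],f)],1)
        return 1-(m&D).sum()/max(1,(m|D).sum())
    r=minimize(cost,[0,0,0],method='Nelder-Mead',options=dict(initial_simplex=[[0,0,0],[.4,0,0],[0,.4,0],[0,0,.5]],xatol=.01,fatol=1e-4))
    return p0+r.x*[.01,.01,10],1-r.fun
G=dict(A=[.4978,.2522,61],B=[.502,.142,180],C=[.5036,.0475,68],D=[.4305,.1972,-117],E=[.4161,.1066,-145],F=[.4337,0,157])
E
python3 - <<'E'
from rol import *
import pickle
c=cam('wrist',pickle.load(open('w1.pkl','rb')));im=cv2.imread('pics/w1.png')
for k,v in G.items():
    p,i=fit(c,im,np.array(v,float));print(k,p[:2].round(4),p[2].round(1),round(i,3))
E
```

```text
A [0.4987 0.2566] 54.5 0.792
B [0.5042 0.1431] 180.0 0.846
C [0.5048 0.047 ] 66.0 0.837
D [0.4286 0.1992] -115.6 0.854
E [0.4169 0.1083] -141.3 0.844
F [ 0.4324 -0.0017] 153.1 0.821
```

```bash
python3 -m handwheel '[[[-10,0,0,0,0,0,0.65],[-9.8,0,0,0,0,0,0.65],[0,0,9.8,0,0,0,0.65],[0,0,9.8,0,0,0,0.65],[0,0,9.8,0,0,0,0.65],[0,0,0,0.0317,-0.0161,0,0.65],[0,0,0,0.0317,-0.0161,0,0.65],[0,0,0,0.0317,-0.0161,0,0.65],[0,0,0,0.0317,-0.0161,0.01,0.65],[0,0,0,0.0317,-0.0161,0.02,0.65],[0,0,0,0.0317,-0.0161,0.03,0.65],[0,0,0,0,0,0.04,0.65],[0,0,0,0,0,0.04,0.65],[0,0,0,0,0,0,0.65]]]' 50
cat > look.py <<'E'
from rol import *
import sys
s=sense();im=snapshot('wrist')[:,:,::-1].copy();c=cam('wrist',s)
p,i=fit(c,im,np.array(G[sys.argv[1]],float));print(p[:2].round(4),p[2].round(1),round(i,3))
E
python3 look.py F; python3 plan.py .432 -.001 .005 153
```

```text
t: 14.3
tcp_pos: [0.4293, -0.0013, 0.0889]
tool_rot: [0.235, 0.972, -0.002, -0.004]
force: [-0.1, 0.5, 0.8]
finger_gap: 0.653
gripper_force: 0.0
[ 0.4328 -0.0035] 158.6 0.843
t 14.35 at [ 0.4307 -0.0015  0.0903] az 152.8 q [-0.26  0.54  2.03 -0.01  0.57 -1.35] gap 0.65
turn [-0.2 -0.2 -0.2] shift after turn [-0.0009  0.0011  0.0853] | shift now [-0.0012  0.0014  0.0853]
```

```bash
python3 -m handwheel '[[[0,0,-3,0,0,0.02,0.65],[0,0,0,-0.001,0,0.035,0.65],[0,0,0,0,0,0.018,0.65],[0,0,0,0,0,0.0125,0.65],[0,0,0,0,0,0,0.2],[0,0,0,0,0,0,0.2],[0,0,0,0,0,0,0.2],[0,0,0,0,0,0,0.2],[0,0,0,0,0,-0.01,0.2],[0,0,0,0,0,-0.04,0.2],[0,0,0,0,0,-0.05,0.2],[0,0,0,0,0,-0.05,0.2],[0,0,0,0,0,-0.05,0.2],[0,0,0,0,0,0,0.2]]]' 50
python3 plan.py .6455 -.044 .205 182.3
cat > held.py <<'E'
from h import *
# where is the held roller along tool x: stub-bright pixels along image column through centre
s=sense();im=snapshot('wrist');g=im.max(2).astype(int)
print('col profile',[(v,int(g[v,315:324].mean())) for v in range(180,260,3)])
E
python3 held.py
```

```text
t: 16.1
tcp_pos: [0.4351, -0.0021, 0.2098]
tool_rot: [0.209, 0.978, -0.002, 0.005]
force: [0.3, -0.5, -0.9]
finger_gap: 0.406
gripper_force: 50.0
t 16.1 at [ 0.4351 -0.0021  0.2098] az 155.9 q [-0.26  0.3   1.92 -0.    0.91 -1.41] gap 0.41
turn [ -0.2   0.6 -26.4] shift after turn [-0.2086 -0.0503  0.0048] | shift now [-0.2091  0.0477  0.007 ]
col profile [(180, 222), (183, 229), (186, 228), (189, 216), (192, 113), (195, 120), (198, 163), (201, 202), (204, 201), (207, 202), (210, 202), (213, 202), (216, 202), (219, 201), (222, 201), (225, 135), (228, 62), (231, 61), (234, 60), (237, 76), (240, 68), (243, 67), (246, 66), (249, 65), (252, 65), (255, 63), (258, 62)]
```

```bash
python3 -m handwheel '[[[0,0,-8.8,0,0,0,0.2],[0,0,-8.8,0,0,0,0.2],[0,0,-8.8,0,0,0,0.2],[0,0,0,-0.0417,-0.01,0,0.2],[0,0,0,-0.0417,-0.01,0,0.2],[0,0,0,-0.0417,-0.01,0,0.2],[0,0,0,-0.0417,-0.01,0,0.2],[0,0,0,-0.0417,-0.01,0,0.2],[7,0,0,0,0,0,0.2],[7,0,0,0,0,0,0.2],[6,0,0,0,0,0,0.2],[0,0,0,0,0.0273,0,0.2],[0,0,0,0,0,0.025,0.2],[0,0,0,0,0,0.02,0.2],[0,0,0,0,0,0.015,0.2],[0,0,0,0,0,0,0.2]]]' 50
python3 plan.py .646 -.0435 .117 182.3 20
```

```text
t: 18.15
tcp_pos: [0.6414, -0.0388, 0.1377]
tool_rot: [-0.02, 0.984, -0.175, 0.001]
force: [-0.6, -0.6, -0.5]
finger_gap: 0.406
gripper_force: 50.1
t 18.15 at [ 0.6414 -0.0388  0.1377] az -177.8 q [-0.07  0.68  1.48 -0.42  0.98 -1.45] gap 0.41
turn [-0.2 -0.3  0. ] shift after turn [-0.0045  0.0025  0.0211] | shift now [-0.0046  0.0025  0.0211]
```

```bash
python3 -m handwheel '[[[0,0,0,-0.0045,0.0025,0.01,0.2],[0,0,0,0,0,0.0105,0.2],[0,0,0,0,0,0,0.2]]]' 50;  python3 -m handwheel '[[[0,0,0,0,0,0.0,0.5],[0,0,0,0,0,0.0,0.6],[0,0,0,0,0,-0.01,0.65],[0,0,0,0,0,-0.02,0.65],[0,0,0,0,0,-0.03,0.65],[0,0,0,0,0,-0.03,0.65],[0,0,0,0,0,-0.03,0.65],[0,0,0,0,0,0,0.65]]]' 50
python3 plan.py .418 .107 .205 216
```

```text
t: 18.52
tcp_pos: [0.6472, -0.0432, 0.1193]
tool_rot: [-0.02, 0.984, -0.175, 0.003]
force: [0.6, 0.6, -1.5]
finger_gap: 0.4
gripper_force: 50.1
t: 19.52
tcp_pos: [0.6482, -0.0004, 0.2374]
tool_rot: [-0.02, 0.984, -0.176, 0.008]
force: [0.9, 0.0, -0.3]
finger_gap: 0.65
gripper_force: 0.0
t 19.525 at [ 6.482e-01 -4.000e-04  2.374e-01] az -177.6 q [-0.01  0.57  1.38 -0.38  1.19 -1.48] gap 0.65
turn [-19.8  -5.5 -33.3] shift after turn [0.1232 0.2222 0.0324] | shift now [ 0.2258  0.1202 -0.0118]
```

```bash
python3 -m handwheel '[[[-10,0,0,0,0,0,0.65],[-10,0,0,0,0,0,0.65],[0,0,-8.5,0,0,0,0.65],[0,0,-8.5,0,0,0,0.65],[0,0,-8.5,0,0,0,0.65],[0,0,-8.5,0,0,0,0.65],[0,0,0,0.0205,0.037,0,0.65],[0,0,0,0.0205,0.037,0,0.65],[0,0,0,0.0205,0.037,0,0.65],[0,0,0,0.0205,0.037,0,0.65],[0,0,0,0.0205,0.037,0.02,0.65],[0,0,0,0.0205,0.037,0.04,0.65],[0,0,0,0,0,0.045,0.65],[0,0,0,0,0,0.04,0.65],[0,0,0,0,0,0,0.65]]]' 50
python3 look.py E; python3 plan.py .4165 .108 .005 217
```

```text
t: 21.4
tcp_pos: [0.4133, 0.104, 0.0854]
tool_rot: [-0.311, 0.95, -0.001, -0.004]
force: [-0.1, -0.2, 0.6]
finger_gap: 0.65
gripper_force: 0.0
[0.415  0.1067] -146.4 0.857
t 21.45 at [0.4147 0.104  0.0868] az -143.7 q [-0.01  0.55  2.04 -0.01  0.56 -2.21] gap 0.65
turn [-0.  -0.3 -0.7] shift after turn [-0.0038  0.0021  0.0818] | shift now [-0.0042  0.0022  0.0818]
```

```bash
python3 -m handwheel '[[[0,0,0.5,-0.003,0.002,0.02,0.65],[0,0,0,0,0,0.035,0.65],[0,0,0,0,0,0.015,0.65],[0,0,0,0,0,0.012,0.65],[0,0,0,0,0,0,0.2],[0,0,0,0,0,0,0.2],[0,0,0,0,0,0,0.2],[0,0,0,0,0,0,0.2],[0,0,0,0,0,-0.01,0.2],[0,0,0,0,0,-0.04,0.2],[0,0,0,0,0,-0.05,0.2],[0,0,0,0,0,-0.05,0.2],[0,0,0,0,0,-0.05,0.2],[0,0,0,0,0,0,0.2]]]' 50
python3 plan.py .6465 -.044 .207 182.3; python3 held.py
```

```text
t: 23.2
tcp_pos: [0.4189, 0.1081, 0.2092]
tool_rot: [-0.307, 0.952, -0.003, 0.004]
force: [0.0, 0.8, -2.3]
finger_gap: 0.402
gripper_force: 50.1
t 23.2 at [0.4189 0.1081 0.2092] az -144.2 q [-0.    0.3   1.93 -0.    0.9  -2.2 ] gap 0.4
turn [-0.4  0.4 33.5] shift after turn [-0.2213 -0.1611  0.0022] | shift now [-0.0956 -0.2564  0.0048]
col profile [(180, 202), (183, 192), (186, 207), (189, 95), (192, 97), (195, 154), (198, 180), (201, 180), (204, 180), (207, 180), (210, 180), (213, 180), (216, 181), (219, 180), (222, 104), (225, 53), (228, 52), (231, 50), (234, 63), (237, 64), (240, 63), (243, 64), (246, 62), (249, 60), (252, 61), (255, 61), (258, 59)]
```

```bash
python3 -m handwheel '[[[0,0,8.4,0,0,0,0.2],[0,0,8.4,0,0,0,0.2],[0,0,8.4,0,0,0,0.2],[0,0,8.3,0,0,0,0.2],[0,0,0,-0.0369,-0.0269,0,0.2],[0,0,0,-0.0369,-0.0269,0,0.2],[0,0,0,-0.0369,-0.0269,0,0.2],[0,0,0,-0.0369,-0.0269,0,0.2],[0,0,0,-0.0369,-0.0269,0,0.2],[0,0,0,-0.0369,-0.0269,0,0.2],[7,0,0,0,0,0,0.2],[7,0,0,0,0,0,0.2],[6,0,0,0,0,0,0.2],[0,0,0,0,0.0273,0,0.2],[0,0,0,0,0,0.025,0.2],[0,0,0,0,0,0.02,0.2],[0,0,0,0,0,0.015,0.2],[0,0,0,0,0,0,0.2]]]' 50
python3 plan.py .648 -.0435 .118 182.3 20
```

```text
t: 25.5
tcp_pos: [0.6425, -0.04, 0.1375]
tool_rot: [-0.02, 0.984, -0.175, 0.001]
force: [0.6, 0.6, -0.7]
finger_gap: 0.401
gripper_force: 50.2
t 25.5 at [ 0.6425 -0.04    0.1375] az -177.8 q [-0.08  0.69  1.48 -0.42  0.99 -1.45] gap 0.4
turn [-0.2 -0.3  0. ] shift after turn [-0.0053  0.0032  0.0196] | shift now [-0.0055  0.0032  0.0196]
```

```bash
python3 -m handwheel '[[[0,0,0,-0.005,0.0032,0.01,0.2],[0,0,0,0,0,0.0095,0.2],[0,0,0,0,0,0,0.2]]]' 50;  python3 -m handwheel '[[[0,0,0,0,0,0.0,0.5],[0,0,0,0,0,0.0,0.6],[0,0,0,0,0,-0.01,0.65],[0,0,0,0,0,-0.02,0.65],[0,0,0,0,0,-0.03,0.65],[0,0,0,0,0,-0.03,0.65],[0,0,0,0,0,-0.03,0.65],[-10,0,0,0,0,0,0.65],[-10,0,0,0,0,0,0.65],[0,0,0,0.015,0.025,-0.01,0.65],[0,0,0,0.015,0.025,-0.01,0.65],[0,0,0,0,0,0,0.65]]]' 50
python3 - <<'E'
from h import *
import pickle
s=sense();im=snapshot('wrist')[:,:,::-1];cv2.imwrite('pics/w7.png',im);pickle.dump(s,open('w7.pkl','wb'))
crop(im,140,460,80,300,2.5,'pics/w7v.png');print(s['tcp_pos'])
E
```

```text
t: 25.88
tcp_pos: [0.6489, -0.0433, 0.12]
tool_rot: [-0.02, 0.984, -0.175, 0.003]
force: [-0.3, 0.0, -1.7]
finger_gap: 0.405
gripper_force: 50.2
t: 27.38
tcp_pos: [0.6143, 0.0509, 0.2554]
tool_rot: [-0.022, 1.0, -0.002, 0.001]
force: [0.9, 0.4, -0.9]
finger_gap: 0.65
gripper_force: 0.0
[0.61428869 0.05086419 0.25535941]
```

View pics/w7v.png

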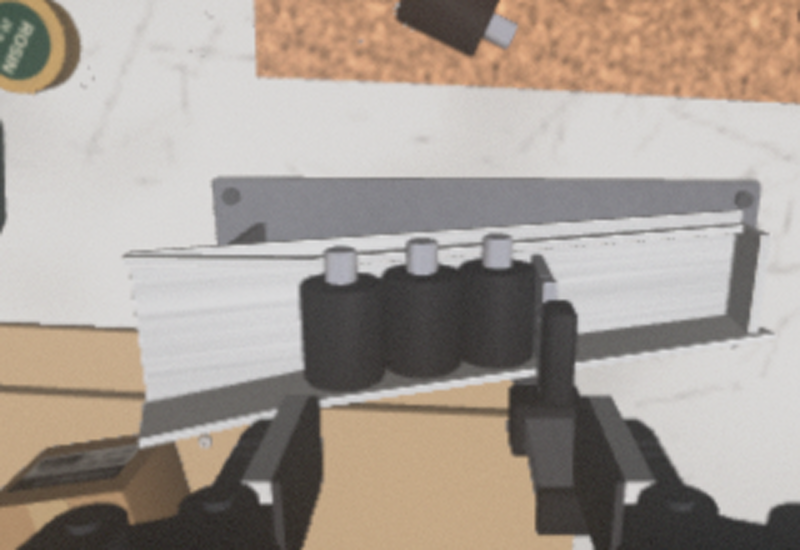

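```bash
python3 plan.py .641 .0945 .128 182.3
```

```text
t 27.425 at [0.615  0.0499 0.2548] az -177.5 q [-0.1   0.49  1.43 -0.    1.22 -1.71] gap 0.65
turn [-0.2  0.1  0.2] shift after turn [-0.0278  0.0435  0.1268] | shift now [-0.0277  0.044   0.1266]
```

```bash
python3 -m handwheel '[[[0,0,0,-0.014,0.022,0,0.4],[0,0,0,-0.0138,0.022,0,0.4],[0,0,0,0,0,0.035,0.4],[0,0,0,0,0,0.035,0.4],[0,0,0,0,0,0.025,0.4],[0,0,0,0,0,0,0.4]]]' 60; python3 plan.py .641 .0945 .128 182.3
```

```text
t: 28.18
tcp_pos: [0.6401, 0.0926, 0.1558]
tool_rot: [-0.021, 1.0, -0.002, -0.003]
force: [-0.4, 0.4, 0.5]
finger_gap: 0.394
gripper_force: 0.0
t 28.175 at [0.6401 0.0926 0.1558] az -177.6 q [-0.03  0.65  1.44 -0.    1.06 -1.64] gap 0.39
turn [-0.2 -0.3  0.1] shift after turn [-0.001   0.0018  0.0278] | shift now [-0.0011  0.0019  0.0277]
```

```bash
python3 -m handwheel '[[[0,0,0,-0.001,0.0018,0.0275,0.4],[0,0,0,0,0,0,0.4],[0,0,0,0,0,0,0],[0,0,0,0,0,0,0],[0,0,0,0,0,0,0],[0,0,0,0,0,0,0]]]' 60;  python3 -m handwheel '[[[0,0,0,0,0,-0.01,0],[0,0,0,0,0,-0.02,0],[0,0,0,0,0,-0.02,0],[0,0,0,0,0,-0.001,0],[0,0,0,0,0,0,0],[0,0,0,0,0,0,0],[0,0,0,0,0,0,0],[0,0,0,0,0,0,0],[0,0,0,0,0,0,0],[0,0,0,0,0,0,0],[0,0,0,0,0,0,0],[0,0,0,0,0,0,0],[0,0,0,0,0,0,0],[0,0,0,0,0,0,0],[0,0,0,0,0,0,0]]]' 60
python3 - <<'E'
from h import *
im=snapshot('side')[:,:,::-1];im2=snapshot('wrist')[:,:,::-1]
A=cv2.resize(im[180:300,240:340],None,fx=4,fy=4,interpolation=3);B=cv2.resize(im2[80:272,330:490],None,fx=2.5,fy=2.5,interpolation=3)
cv2.imwrite('pics/p8.png',np.hstack([A,B]))
E
```

```text
t: 28.92
tcp_pos: [0.6438, 0.0946, 0.1324]
tool_rot: [-0.02, 1.0, -0.001, 0.002]
force: [-0.0, 5.7, 4.3]
finger_gap: 0.121
gripper_force: 61.9
t: 30.8
tcp_pos: [0.6438, 0.0946, 0.1821]
tool_rot: [-0.02, 1.0, -0.001, 0.001]
force: [1.1, 4.9, 2.1]
finger_gap: 0.123
gripper_force: 61.5
```

View pics/p8.png

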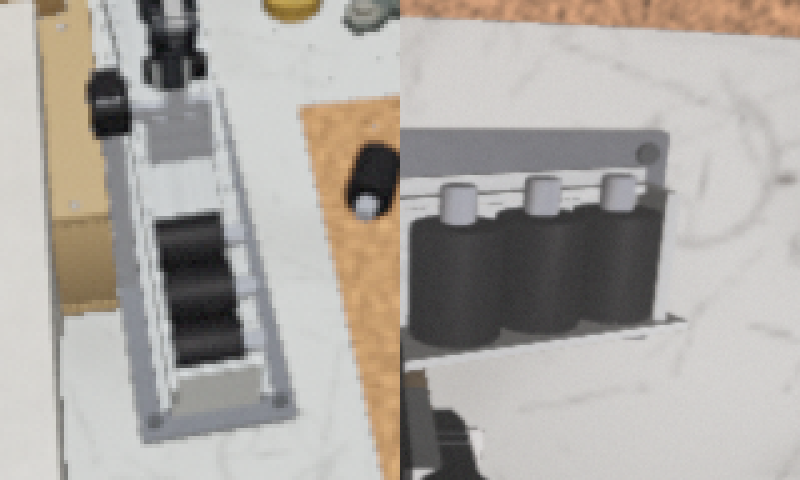

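```bash
python3 -m handwheel '[[[0,0,0,0,0,0.008,0],[0,0,0,0,0,0.009,0],[0,0,0,0,0,0.009,0],[0,0,0,0,0,0.009,0],[0,0,0,0,0,0.009,0],[0,0,0,0,0,0.004,0],[0,0,0,0,0,0,0]]]' 60; python3 -m handwheel '[[[0,0,0,0,0,0.002,0],[0,0,0,0,0,0.002,0],[0,0,0,0,0,0.001,0],[0,0,0,0,0,0,0]]]' 60
```

```text
t: 31.78
tcp_pos: [0.6438, 0.0946, 0.1332]
tool_rot: [-0.02, 1.0, -0.001, 0.001]
force: [3.9, 5.6, -1.9]
finger_gap: 0.123
gripper_force: 60.9
t: 32.28
tcp_pos: [0.6439, 0.0946, 0.1323]
tool_rot: [-0.02, 1.0, -0.001, 0.002]
force: [-4.1, 5.7, 15.0]
finger_gap: 0.122
gripper_force: 63.5
```

```bash
python3 -m handwheel '[[[0,0,0,0,0,-0.004,0],[0,0,0,0,0,0,0.4],[0,0,0,0,0,0,0.5],[0,0,0,0,0,-0.02,0.5],[0,0,0,0,0,-0.03,0.5],[0,0,0,0,0,-0.03,0.5],[0,0,0,0.02,0,-0.03,0.5],[0,0,0,0.03,0,0,0.6],[0,0,0,0.03,0,0,0.6],[0,0,0,0.03,0,0,0.65],[0,0,10,0,0,0,0.65],[0,0,10,0,0,0,0.65],[0,0,10,0,0,0,0.65],[0,0,10,0,0,0,0.65],[0,0,10,0,0,0,0.65],[0,0,10,0,0,0,0.65],[0,0,10,0,0,0,0.65],[0,0,10,0,0,0,0.65],[0,0,10,0,0,0,0.65],[0,0,10,0,0,0,0.65]]]' 60; python3 plan.py .504 .047 .09 66
python3 - <<'E'
from h import *
# gate handle check in side view vs first picture & tray corners in top view
im=snapshot('top')[:,:,::-1];cv2.imwrite('pics/top9.png',im)
a=cv2.imread('pics/top0.png');d=cv2.absdiff(a,im).max(2)[170:250,185:250];print('tray region change px',(d>40).sum())
E
```

```text
t: 34.78
tcp_pos: [0.5326, 0.0887, 0.2423]
tool_rot: [0.755, 0.656, -0.002, 0.001]
force: [0.2, 0.3, -0.4]
finger_gap: 0.651
gripper_force: 0.0
t 34.775 at [0.5326 0.0887 0.2423] az 81.9 q [-0.04  0.4   1.63 -0.01  1.11  0.1 ] gap 0.65
turn [ 0.   0.3 15.9] shift after turn [-0.0497 -0.0092  0.1523] | shift now [-0.0446 -0.0224  0.1525]
tray region change px 906
```

```bash
python3 -m handwheel '[[[0,0,8,0,0,0.02,0.65],[0,0,8,0,0,0.02,0.65],[0,0,0,-0.025,-0.0046,0.03,0.65],[0,0,0,-0.0247,-0.0046,0.03,0.65],[0,0,0,0,0,0.04,0.65],[0,0,0,0,0,0.01,0.65],[0,0,0,0,0,0,0.65]]]' 60; python3 look.py C;python3 plan.py .5045 .047 .005 66
python3 - <<'E'
from h import *
im=snapshot('top')[:,:,::-1];a=cv2.imread('pics/top0.png')
crop(np.hstack([a[150:270,160:260],im[150:270,160:260]]),0,200,0,120,4,'pics/tray.png')
E
```

```text
t: 35.7
tcp_pos: [0.5046, 0.0471, 0.0926]
tool_rot: [0.837, 0.547, -0.001, 0.001]
force: [-0.4, 0.1, -0.2]
finger_gap: 0.653
gripper_force: 0.0
[0.5029 0.0445] 67.1 0.844
t 35.75 at [0.5053 0.0472 0.0934] az 66.3 q [-0.13  0.59  1.84 -0.01  0.7   0.29] gap 0.65
turn [0.2 0.2 0.3] shift after turn [-0.0005 -0.0006  0.0884] | shift now [-0.0002 -0.0009  0.0884]
```

View pics/tray.png

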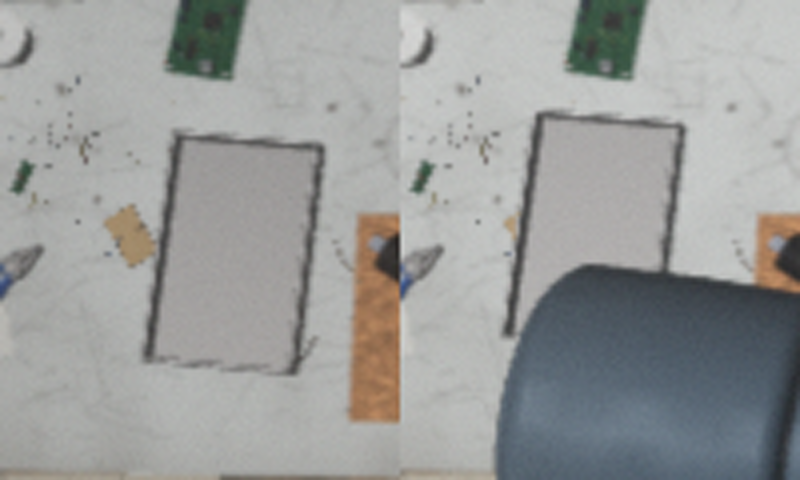

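```bash
python3 -m handwheel '[[[0,0,0,-0.0015,-0.0007,0.03,0.65],[0,0,0,0,0,0.03,0.65],[0,0,0,0,0,0.018,0.65],[0,0,0,0,0,0.0105,0.65],[0,0,0,0,0,0,0.2],[0,0,0,0,0,0,0.2],[0,0,0,0,0,0,0.2],[0,0,0,0,0,0,0.2],[0,0,0,0,0,-0.01,0.2],[0,0,0,0,0,-0.03,0.2],[0,0,0,0,0,-0.04,0.2],[0,0,0,0,0,-0.04,0.2],[0,0,0,0,0,0,0.2]]]' 50
python3 - <<'E'
from h import *
T=cam('top');f=lambda a,b:(160+a/4,150+b/4)
q=[pix2w(T,f(*p),.025)[:2] for p in((140,115),(284,125),(108,335))];print(np.round(q,4))
ctr=np.array(q[1])/2+0; u=(q[0]-q[2]);u/=np.linalg.norm(u);v=np.array([-u[1],u[0]])
az=np.degrees(np.arctan2(u[1],u[0]));c=(q[0]+q[1])/2-.1*u;print('long az',az,'centre',c)
for n,a,b in(('C',50,-25),('A',-50,-25),('D',0,25)): print(n,(c+u*a/1e3+v*b/1e3).round(4),'az',az+90)
E
python3 held.py; python3 plan.py .57 .40 .12 86
```

```text
t: 37.42
tcp_pos: [0.5052, 0.0461, 0.1274]
tool_rot: [0.837, 0.547, 0.002, 0.004]
force: [0.5, 0.2, -1.5]
finger_gap: 0.404
gripper_force: 50.0
[[0.6219 0.4875]
 [0.6144 0.3614]
 [0.4309 0.5022]]
long az -4.3826654361028226 centre [0.51844823 0.43213398]
C [0.5664 0.4034] az 85.61733456389717
A [0.4667 0.411 ] az 85.61733456389717
D [0.5204 0.4571] az 85.61733456389717
col profile [(180, 208), (183, 215), (186, 207), (189, 215), (192, 205), (195, 155), (198, 124), (201, 133), (204, 192), (207, 195), (210, 194), (213, 194), (216, 193), (219, 193), (222, 192), (225, 193), (228, 191), (231, 65), (234, 60), (237, 59), (240, 58), (243, 68), (246, 66), (249, 64), (252, 62), (255, 62), (258, 60)]
t 37.475 at [0.5039 0.0462 0.1258] az 66.3 q [-0.13  0.53  1.83 -0.    0.78  0.29] gap 0.4
turn [  0.2   0.2 -19.7] shift after turn [0.3576 0.0413 0.0058] | shift now [ 0.3506 -0.0818  0.0046]
```

```bash
python3 -m handwheel '[[[0,0,-9.7,0,0,0,0.2],[0,0,-9.7,0,0,0,0.2],[0,0,0,0.0451,0.0044,0,0.2],[0,0,0,0.0451,0.0044,0,0.2],[0,0,0,0.0451,0.0044,0,0.2],[0,0,0,0.0451,0.0044,0,0.2],[0,0,0,0.0451,0.0044,0,0.2],[0,0,0,0.0451,0.0044,0,0.2],[0,0,0,0.0451,0.0044,0,0.2],[0,0,0,0.0451,0.0044,0,0.2],[0,0,0,0,0,0,0.2]]]' 50
python3 plan.py .5664 .4034 .010 85.6
python3 - <<'E'
from h import *
# tray check: tray rim corners expected, from wrist picture and top picture: sample edge profile along predicted tray axes at z=.025
s=sense();im=snapshot('wrist');g=im.mean(2);c=cam('wrist',s);cv2.imwrite('pics/w10.png',im[:,:,::-1])
C=np.array([.5184,.4321]);u=np.array([np.cos(np.radians(-4.4)),np.sin(np.radians(-4.4))]);v=np.array([-u[1],u[0]])
def prof(d,e,off,name):
    t=np.arange(-.13,.131,.004) if d is u else np.arange(-.095,.096,.004)
    P=np.array([np.r_[C+d*k+e*off,.025] for k in t]);q=w2pix(c,P)
    print(name,[(int(round(k*1000)),int(g[int(y),int(x)])) for k,(x,y) in zip(t,q) if 0<=x<640 and 0<=y<400])
prof(v,u,.0,'short');prof(u,v,.035,'long')
E
```

```text
t: 38.85
tcp_pos: [0.5644, 0.4062, 0.1205]
tool_rot: [0.732, 0.681, -0.002, 0.001]
force: [0.0, -0.1, -1.0]
finger_gap: 0.407
gripper_force: 50.0
t 38.85 at [0.5644 0.4062 0.1205] az 85.9 q [ 0.46  0.75  1.33 -0.    1.07  0.54] gap 0.41
turn [-0.1  0.2  0.3] shift after turn [-0.0026  0.0022  0.1105] | shift now [-0.0022  0.0024  0.1105]
short [(-95, 117), (-91, 108), (-87, 107), (-83, 107), (-79, 87), (-75, 61), (-71, 56), (-67, 76), (-63, 208), (-59, 208), (-55, 160), (-51, 104), (-47, 92), (-43, 151), (-39, 162), (-35, 163), (-31, 163), (-27, 166), (-23, 164), (-19, 165), (-15, 167), (-11, 166), (-7, 166), (-3, 168), (1, 172), (5, 171), (9, 171), (13, 172), (17, 173), (21, 174), (25, 176), (29, 175), (33, 176), (37, 177), (41, 176), (45, 178), (49, 178), (53, 179), (57, 180), (61, 181), (65, 182), (69, 103), (73, 161), (77, 166), (81, 177), (85, 208), (89, 208), (93, 203)]
long [(-130, 205), (-126, 205), (-122, 203), (-118, 207), (-114, 208), (-110, 207), (-106, 205), (-102, 205), (-98, 203), (-94, 207), (-90, 129), (-86, 76), (-82, 76), (-78, 160), (-74, 163), (-70, 161), (-66, 161), (-62, 164), (-58, 165), (-54, 167), (-50, 165), (-46, 168), (-42, 167), (-38, 167), (-34, 169), (-30, 168), (-26, 172), (-22, 172), (-18, 172), (-14, 174), (-10, 176), (-6, 175), (-2, 174), (2, 175), (6, 177), (10, 178), (14, 176), (18, 178), (22, 177), (26, 178), (30, 177), (34, 179), (38, 177), (42, 179), (46, 179), (50, 178), (54, 178), (58, 176), (62, 174), (66, 176), (70, 176), (74, 176), (78, 174), (82, 172), (86, 172), (90, 170), (94, 171), (98, 99), (102, 136), (106, 208), (110, 214), (114, 212), (118, 211), (122, 204), (126, 209), (130, 208)]
```

```bash
python3 -m handwheel '[[[0,0,0,0.0035,0.0063,0.04,0.2],[0,0,0,0,0,0.04,0.2],[0,0,0,0,0,0.02,0.2],[0,0,0,0,0,0.01,0.2],[0,0,0,0,0,0.001,0.2],[0,0,0,0,0,0,0.2]]]' 50; python3 plan.py .5709 .4091 .0075 85.6
```

```text
t: 39.65
tcp_pos: [0.5731, 0.4064, 0.0135]
tool_rot: [0.733, 0.68, 0.0, 0.002]
force: [0.2, 0.0, -1.6]
finger_gap: 0.399
gripper_force: 50.0
t 39.65 at [0.5731 0.4064 0.0135] az 85.7 q [ 0.46  0.89  1.35 -0.    0.9   0.54] gap 0.4
turn [0.2 0.1 0.1] shift after turn [ 0.0025 -0.0024  0.006 ] | shift now [ 0.0026 -0.0025  0.006 ]
```

```bash
python3 -m handwheel '[[[0,0,0,0,0,0.003,0.2],[0,0,0,0,0,0.002,0.2],[0,0,0,0,0,0,0.2]]]' 50; python3 -m handwheel '[[[0,0,0,0,0,0,0.44],[0,0,0,0,0,0,0.48],[0,0,0,0,0,0,0.5],[0,0,0,0,0,-0.02,0.5],[0,0,0,0,0,-0.03,0.5],[0,0,0,0,0,-0.04,0.65],[0,0,0,0,0,-0.04,0.65],[0,0,0,0,0,0,0.65]]]' 50; python3 plan.py .4985 .2555 .09 57
```

```text
t: 40.02
tcp_pos: [0.572, 0.406, 0.0071]
tool_rot: [0.733, 0.68, -0.001, 0.001]
force: [0.5, 0.3, -1.2]
finger_gap: 0.401
gripper_force: 50.0
t: 41.02
tcp_pos: [0.5751, 0.408, 0.1434]
tool_rot: [0.733, 0.68, 0.004, 0.003]
force: [0.5, -0.9, 0.6]
finger_gap: 0.653
gripper_force: 0.0
t 41.025 at [0.5751 0.408  0.1434] az 85.7 q [ 0.46  0.73  1.29 -0.    1.11  0.54] gap 0.65
turn [ 0.5 -0.3 28.7] shift after turn [-0.1697  0.0188  0.0534] | shift now [-0.158  -0.0654  0.0524]
```

```bash
python3 -m handwheel '[[[0,0,9.6,0,0,0,0.65],[0,0,9.6,0,0,0,0.65],[0,0,9.5,0,0,0,0.65],[0,0,0,-0.0424,0.0047,0,0.65],[0,0,0,-0.0424,0.0047,0.01,0.65],[0,0,0,-0.0424,0.0047,0.02,0.65],[0,0,0,-0.0424,0.0047,0.02,0.65],[0,0,0,0,0,0,0.65]]]' 50; python3 look.py A;python3 plan.py .4985 .2555 .005 57
```

```text
t: 42.02
tcp_pos: [0.4914, 0.2509, 0.0859]
tool_rot: [0.88, 0.476, -0.005, 0.001]
force: [0.1, 0.4, 0.4]
finger_gap: 0.647
gripper_force: 0.0
[0.4974 0.254 ] 59.7 0.868
t 42.075 at [0.4942 0.2527 0.087 ] az 56.9 q [ 0.27  0.65  1.72 -0.    0.78  0.85] gap 0.65
turn [ 0.   0.3 -0.1] shift after turn [0.0047 0.0021 0.082 ] | shift now [0.0051 0.0021 0.082 ]
```

```bash
python3 -m handwheel '[[[0,0,-2,0.0024,0.0024,0.03,0.65],[0,0,0,0,0,0.025,0.65],[0,0,0,0,0,0.017,0.65],[0,0,0,0,0,0.01,0.65],[0,0,0,0,0,0,0.2],[0,0,0,0,0,0,0.2],[0,0,0,0,0,0,0.2],[0,0,0,0,0,0,0.2],[0,0,0,0,0,-0.01,0.2],[0,0,0,0,0,-0.03,0.2],[0,0,0,0,0,-0.04,0.2],[0,0,0,0,0,-0.04,0.2],[0,0,0,0,0,0,0.2]]]' 50; python3 plan.py .4711 .4167 .12 85.6; python3 held.py
```

```text
t: 43.7
tcp_pos: [0.5011, 0.2554, 0.1294]
tool_rot: [0.87, 0.492, 0.003, 0.003]
force: [-0.3, 0.7, -0.3]
finger_gap: 0.405
gripper_force: 50.0
t 43.7 at [0.5011 0.2554 0.1294] az 59.0 q [ 0.27  0.58  1.69 -0.    0.86  0.82] gap 0.41
turn [  0.5  -0.1 -26.6] shift after turn [ 0.1585 -0.0423  0.0094] | shift now [ 0.1227 -0.1089  0.009 ]
col profile [(180, 200), (183, 202), (186, 187), (189, 188), (192, 185), (195, 141), (198, 113), (201, 121), (204, 179), (207, 180), (210, 179), (213, 179), (216, 179), (219, 179), (222, 179), (225, 179), (228, 177), (231, 56), (234, 55), (237, 52), (240, 53), (243, 63), (246, 58), (249, 57), (252, 57), (255, 56), (258, 55)]
```

```bash
python3 -m handwheel '[[[0,0,-8.9,0,0,0,0.2],[0,0,-8.9,0,0,0,0.2],[0,0,-8.8,0,0,0,0.2],[0,0,0,0.0396,-0.0106,0,0.2],[0,0,0,0.0396,-0.0106,0,0.2],[0,0,0,0.0396,-0.0106,0,0.2],[0,0,0,0.0396,-0.0106,0,0.2],[0,0,0,0,0,0,0.2]]]' 50; python3 plan.py .4711 .4167 .010 85.6
```

```text
t: 44.75
tcp_pos: [0.4669, 0.4179, 0.1234]
tool_rot: [0.733, 0.681, -0.002, 0.001]
force: [0.8, -0.3, -1.4]
finger_gap: 0.406
gripper_force: 50.0
t 44.75 at [0.4669 0.4179 0.1234] az 85.8 q [ 0.55  0.66  1.52 -0.    0.97  0.63] gap 0.41
turn [-0.1  0.2  0.2] shift after turn [-0.0009  0.0043  0.1134] | shift now [-0.0004  0.0044  0.1133]
```

```bash
cat > tray.py <<'E'
from h import *
s=sense();im=snapshot('wrist');g=im.mean(2);c=cam('wrist',s)
C=np.array([.5229,.4378]);u=np.array([np.cos(np.radians(-4.4)),np.sin(np.radians(-4.4))]);v=np.array([-u[1],u[0]])
for n,d,e,off,L in(('short',v,u,.0,.09),('short-60',v,u,-.06,.09),('long',u,v,.04,.125)):
    t=np.arange(-L,L,.004);q=w2pix(c,np.array([np.r_[C+d*k+e*off,.025] for k in t]))
    print(n,[(int(round(k*1000)),int(g[int(y),int(x)])) for k,(x,y) in zip(t,q) if 0<=x<640 and 0<=y<400 and abs(k)>.5*L])
E
python3 tray.py
```

```text
short [(-90, 71), (-86, 53), (-82, 56), (-78, 63), (-74, 51), (-70, 208), (-66, 213), (-62, 206), (-58, 132), (-54, 90), (-50, 122), (-46, 160), (46, 173), (50, 175), (54, 174), (58, 174), (62, 169), (66, 170), (70, 167), (74, 168), (78, 170), (82, 173), (86, 204)]
short-60 [(-90, 56), (-86, 49), (-82, 55), (-78, 52), (-74, 53), (-70, 58), (-66, 53), (-62, 54), (-58, 54), (-54, 121), (-50, 175), (-46, 175), (46, 185), (50, 186), (54, 184), (58, 189), (62, 184), (66, 176), (70, 213), (74, 210), (78, 212), (82, 209), (86, 209)]
long [(-125, 209), (-121, 210), (-117, 211), (-113, 207), (-109, 211), (-105, 208), (-101, 201), (-97, 161), (-93, 82), (-89, 184), (-85, 184), (-81, 182), (-77, 183), (-73, 183), (-69, 182), (-65, 182), (63, 162), (67, 162), (71, 159), (75, 160), (79, 161), (83, 157), (87, 66), (91, 71), (95, 71), (99, 159), (103, 210), (107, 209), (111, 209), (115, 208), (119, 208), (123, 205)]
```

```bash
python3 -m handwheel '[[[0,0,0,-0.0005,0.0035,0.04,0.2],[0,0,0,0,0,0.04,0.2],[0,0,0,0,0,0.02,0.2],[0,0,0,0,0,0.01,0.2],[0,0,0,0,0,0.004,0.2],[0,0,0,0,0,0,0.2]]]' 50; python3 plan.py .4711 .4167 .007 85.6
```

```text
t: 45.55
tcp_pos: [0.4728, 0.4149, 0.0118]
tool_rot: [0.734, 0.679, -0.0, 0.001]
force: [0.8, 0.1, -1.4]
finger_gap: 0.404
gripper_force: 50.0
t 45.55 at [0.4728 0.4149 0.0118] az 85.6 q [ 0.54  0.83  1.56 -0.    0.76  0.62] gap 0.4
turn [ 0.1  0.1 -0. ] shift after turn [ 0.0016 -0.0018  0.0048] | shift now [ 0.0016 -0.0018  0.0048]
```

```bash
python3 -m handwheel '[[[0,0,0,0,0,0.003,0.2],[0,0,0,0,0,0.002,0.2],[0,0,0,0,0,0,0.2]]]' 50; python3 -m handwheel '[[[0,0,0,0,0,0,0.44],[0,0,0,0,0,0,0.48],[0,0,0,0,0,0,0.5],[0,0,0,0,0,-0.02,0.5],[0,0,0,0,0,-0.03,0.5],[0,0,0,0,0,-0.04,0.65],[0,0,0,0,0,-0.03,0.65],[0,0,0,0,0,0,0.65]]]' 50; python3 plan.py .4290 .1985 .09 64
```

```text
t: 45.92
tcp_pos: [0.4727, 0.4151, 0.0076]
tool_rot: [0.734, 0.679, -0.0, 0.002]
force: [-1.4, -0.4, 5.6]
finger_gap: 0.403
gripper_force: 50.8
t: 46.92
tcp_pos: [0.4741, 0.4164, 0.1302]
tool_rot: [0.734, 0.679, 0.003, 0.002]
force: [0.3, -0.1, 0.1]
finger_gap: 0.647
gripper_force: 0.0
t 46.925 at [0.4741 0.4164 0.1302] az 85.6 q [ 0.55  0.66  1.51 -0.    0.97  0.62] gap 0.65
turn [ 0.4 -0.1 21.6] shift after turn [-0.2156  0.055   0.0402] | shift now [-0.2208 -0.0285  0.0397]
```

```bash
python3 -m handwheel '[[[0,0,7.2,0,0,0,0.65],[0,0,7.2,0,0,0,0.65],[0,0,7.2,0,0,0,0.65],[0,0,0,-0.0431,0.011,0,0.65],[0,0,0,-0.0431,0.011,0,0.65],[0,0,0,-0.0431,0.011,0.01,0.65],[0,0,0,-0.0431,0.011,0.01,0.65],[0,0,0,-0.0431,0.011,0.02,0.65],[0,0,0,0,0,0,0.65]]]' 50; python3 look.py D;python3 plan.py .4290 .1985 .005 64
```

```text
t: 48.05
tcp_pos: [0.4241, 0.1945, 0.0853]
tool_rot: [0.849, 0.528, -0.004, 0.0]
force: [-0.5, 0.8, -0.1]
finger_gap: 0.655
gripper_force: 0.0
[0.428  0.1974] -112.4 0.838
t 48.1 at [0.426 0.196 0.086] az 63.8 q [ 0.19  0.58  1.94 -0.01  0.63  0.66] gap 0.65
turn [-0.1  0.3 -0.2] shift after turn [0.0036 0.0016 0.081 ] | shift now [0.004  0.0017 0.081 ]
```

```bash
python3 -m handwheel '[[[0,0,-2,0.0025,0.001,0.03,0.65],[0,0,0,0,0,0.025,0.65],[0,0,0,0,0,0.016,0.65],[0,0,0,0,0,0.01,0.65],[0,0,0,0,0,0,0.2],[0,0,0,0,0,0,0.2],[0,0,0,0,0,0,0.2],[0,0,0,0,0,0,0.2],[0,0,0,0,0,-0.01,0.2],[0,0,0,0,0,-0.03,0.2],[0,0,0,0,0,-0.04,0.2],[0,0,0,0,0,-0.04,0.2],[0,0,0,0,0,0,0.2]]]' 50; python3 plan.py .5248 .4627 .12 85.6
```

```text
t: 49.72
tcp_pos: [0.431, 0.1996, 0.129]
tool_rot: [0.839, 0.545, 0.003, 0.003]
force: [0.8, 0.6, -2.1]
finger_gap: 0.404
gripper_force: 50.0
t 49.725 at [0.431  0.1996 0.129 ] az 66.0 q [ 0.2   0.5   1.9  -0.01  0.73  0.62] gap 0.4
turn [  0.5   0.  -19.6] shift after turn [0.2696 0.0733 0.009 ] | shift now [ 0.2785 -0.0215  0.0092]
```

```bash
python3 -m handwheel '[[[0,0,-9.8,0,0,0,0.2],[0,0,-9.8,0,0,0,0.2],[0,0,0,0.0385,0.0105,0,0.2],[0,0,0,0.0385,0.0105,0,0.2],[0,0,0,0.0385,0.0105,0,0.2],[0,0,0,0.0385,0.0105,0,0.2],[0,0,0,0.0385,0.0105,0,0.2],[0,0,0,0.0385,0.0105,0,0.2],[0,0,0,0.0385,0.0105,0,0.2],[0,0,0,0,0,0,0.2]]]' 50; python3 plan.py .5248 .4627 .011 85.6
python3 tray.py; python3 - <<'E'
from rol import *
s=sense();im=snapshot('wrist')[:,:,::-1].copy();c=cam('wrist',s)
for p in([.572,.403,86],[.4727,.412,86]): print([np.round(x,4) for x in fit(c,im,np.array(p))])
E
```

```text
t: 50.98
tcp_pos: [0.5231, 0.4643, 0.1234]
tool_rot: [0.733, 0.68, -0.001, 0.001]
force: [-0.3, -0.4, 0.2]
finger_gap: 0.403
gripper_force: 49.9
t 50.975 at [0.5231 0.4643 0.1234] az 85.7 q [ 0.57  0.75  1.32 -0.    1.08  0.64] gap 0.4
turn [0.  0.2 0.1] shift after turn [-0.0015  0.0018  0.1124] | shift now [-0.0012  0.0018  0.1124]
short [(-90, 44), (-86, 46), (-82, 46), (-78, 47), (-74, 47), (-70, 47), (-66, 49), (-62, 44), (-58, 46), (-54, 51), (-50, 45), (-46, 49), (46, 165), (50, 168), (54, 170), (58, 171), (62, 170), (66, 162), (70, 93), (74, 164), (78, 165), (82, 166), (86, 166)]
short-60 [(-90, 41), (-86, 38), (-82, 43), (-78, 41), (-74, 47), (-70, 43), (-66, 44), (-62, 45), (-58, 45), (-54, 56), (-50, 50), (-46, 53), (46, 165), (50, 166), (54, 168), (58, 169), (62, 169), (66, 164), (70, 95), (74, 208), (78, 207), (82, 207), (86, 208)]
long [(-125, 204), (-121, 207), (-117, 207), (-113, 207), (-109, 207), (-105, 202), (-101, 206), (-97, 161), (-93, 87), (-89, 76), (-85, 163), (-81, 164), (-77, 164), (-73, 165), (-69, 162), (-65, 164), (63, 160), (67, 159), (71, 160), (75, 158), (79, 158), (83, 156), (87, 155), (91, 76), (95, 71), (99, 158), (103, 211), (107, 210), (111, 208), (115, 206), (119, 205), (123, 207)]
[array([ 0.57  ,  0.3945, 92.4888]), np.float64(0.5802)]
[array([ 0.4769,  0.4038, 93.2877]), np.float64(0.5671)]
```

```bash
python3 -m handwheel '[[[0,0,0,0.002,0.001,0.04,0.2],[0,0,0,0,0,0.04,0.2],[0,0,0,0,0,0.02,0.2],[0,0,0,0,0,0.01,0.2],[0,0,0,0,0,0.004,0.2],[0,0,0,0,0,0,0.2]]]' 50; python3 -m handwheel '[[[0,0,0,0,0,0.003,0.2],[0,0,0,0,0,0.0015,0.2],[0,0,0,0,0,0,0.2]]]' 50;
```

```text
t: 51.82
tcp_pos: [0.5249, 0.464, 0.0119]
tool_rot: [0.734, 0.679, -0.0, 0.002]
force: [-0.3, -0.4, -1.0]
finger_gap: 0.404
gripper_force: 50.0
t: 52.2
tcp_pos: [0.5248, 0.4641, 0.0079]
tool_rot: [0.734, 0.679, -0.0, 0.002]
force: [-0.1, -0.9, 4.6]
finger_gap: 0.404
gripper_force: 50.6
```

```bash
python3 -m handwheel '[[[0,0,0,0,0,0,0.44],[0,0,0,0,0,0,0.48],[0,0,0,0,0,0,0.5],[0,0,0,0,0,-0.02,0.5],[0,0,0,0,0,-0.03,0.5],[0,0,0,0,0,-0.05,0.6],[0,0,0,-0.025,0,-0.05,0.6],[0,0,0,-0.025,0,-0.05,0.6],[0,0,0,-0.025,0,-0.05,0.6],[0,0,0,-0.025,0,-0.03,0.6],[0,0,0,0,0,0,0.6]]]' 50
python3 - <<'E'
from rol import *
import pickle
s=sense();im=snapshot('wrist')[:,:,::-1].copy();c=cam('wrist',s);cv2.imwrite('pics/w11.png',im);pickle.dump(s,open('w11.pkl','wb'))
for p in([.572,.403,86],[.4727,.412,86],[.525,.464,86]): print([np.round(x,4) for x in fit(c,im,np.array(p))])
# tray outline: dark-vs-bench via profile at several offsets
g=im.mean(2);C=np.array([.5229,.4378]);u=np.array([np.cos(np.radians(-4.4)),np.sin(np.radians(-4.4))]);v=np.array([-u[1],u[0]])
# rectified map of tray plane, 8mm cells
for k in np.arange(-.08,.081,.008):
    r=[]
    for t in np.arange(-.116,.117,.008):
        x,y=w2pix(c,np.r_[C+u*t+v*k,.015])[0];r.append('%3d'%g[int(y),int(x)] if 0<=x<640 and 0<=y<400 else ' --')
    print('%4d'%(k*1000),' '.join(r))
E
```

```text
t: 53.58
tcp_pos: [0.518, 0.3643, 0.2917]
tool_rot: [0.735, 0.679, 0.003, 0.003]
force: [0.8, 1.2, -0.6]
finger_gap: 0.597
gripper_force: 0.0
[array([ 0.5726,  0.4043, 85.3981]), np.float64(0.8781)]
[array([ 0.4736,  0.4143, 85.3033]), np.float64(0.8717)]
[array([ 0.5255,  0.4611, 85.1796]), np.float64(0.8857)]
 -80 196 201 200 201 194 196 203 197 200 200 200 199 199 200 202 201 201 203 204 206 208 205 206 207 207 205 206 205 206 203
 -72 201 199 199 194 197 196 199 203 200 200 199 198 199 199 200 198 202 203 204 203 203 206 206 202 204 206 204 204 202 198
 -64 199 194 193 191 196 190 194 192 192 195 149 152 150 149 144 144 159 161 156 151 148 146 148 176 172 167 163 185 199 191
 -56 199 199 186  85 165 164 165 164 167 167 164 163 166 165 163 162 162 162 160 159 159 158 156 157 142 143 140  85 202 185
 -48 202 199 183 102 168 169 165  69  76  66  63 166 171 168 168 168 169 167 166  74  67  75  68  67 161 162 160 114 202 186
 -40 199 201 189 126 169 169 164  69  75  68  60 169 171 169 171 169 167 167 165  73  68  73  67  66 164 163 161  89 201 199
 -32 199 199 190  89 169 171 141  66 
[... 1137 characters left out ...]
181 175  62  68  71  62 159 177 179 175 175 173 170 170 165 165 104 201 197
  47 191 192 164 118 176 176 178 176 179 183 181 182 182 134  92  95 106 178 178 175 176 176 173 172 169 168 167 140 200 193
  55 193 185 174 157 176 176 178 179 181 183 184 182 183 183 181 181 183 180 178 180 178 177 175 171 171 171 170 121 202 200
  63 188 191 173  93  90  88  87  85  85  79  78  79  77  77  77  79  80  81  81  75  77  80  77  76  80  78  77  99 200 196
  71 185 185 184 182 191 192 193 198 197 197 197 186 164 156 157 157 158 196 198 199 199 195 193 191 193 193 196 195 197 197
  79 189 187 182 188 186 184 196 197 196 196 196 185 196 197 190 155 191 196 199 198 195 195 192 191 194 193 189 196 197 198
```

```bash
python3 - <<'E'
from h import *
im=snapshot('side')[:,:,::-1];a=cv2.imread('pics/side0.png')
A=cv2.resize(im[160:260,240:340],None,fx=4,fy=4,interpolation=3);B=cv2.imread('pics/p6.png')[:,:400]
r=(slice(180,300),slice(90,240));print('gate diff vs shut view',cv2.absdiff(A,B)[r].max(2).mean().round(1))
print('handle rows dark, now/shut:',[ (np.where(X[170:260,160:200].max(2).mean(1)<90)[0]+170)[[0,-1]].tolist() for X in(A,B)])
d=cv2.absdiff(a,im).max(2)
for n,(u0,u1,v0,v1) in dict(meter=(276,303,140,177),tin=(303,323,168,186),vise_jar=(320,370,125,190)).items(): print(n,(d[v0:v1,u0:u1]>40).sum())
g=im.max(2);print('out rollers dark px',(g[225:275,278:305]<80).sum())
E
```

```text
gate diff vs shut view 16.0
handle rows dark, now/shut: [[196, 219], [196, 227]]
meter 0
tin 0
vise_jar 845
out rollers dark px 598
```

```bash
python3 - <<'E'
from h import *
im=snapshot('top')[:,:,::-1];a=cv2.imread('pics/top0.png');d=cv2.absdiff(a,im).max(2)
print('jar',(d[220:248,425:455]>40).sum(),'vise',(d[210:270,360:420]>40).sum(),'mat',(d[205:258,248:352]>40).sum())
b=snapshot('side')[:,:,::-1];v,u=np.where(cv2.absdiff(b,cv2.imread('pics/side0.png')).max(2)[125:190,320:370]>40);print(u.min()+320,u.max()+320,v.min()+125,v.max()+125)
E
```

```text
jar 0 vise 0 mat 1060
347 369 125 189
```

Jar, tin and multimeter have not moved, and the side-view change there was only the arm in the picture. The gate is shut, three rollers are at the end stop and three in the tray.

```bash
python3 -c "
from station import *
print(sign_off())"
```

```text
the job is handed in; nothing more can be done
None
```

The job is done and handed in: three rollers went down the feeder to the end stop, the gate is fully shut again behind them, the other three lie in the grey tray, and the jar, tin and multimeter were not touched.

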